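# Square up the stuck glue trays and peel off the top one

## Robot

A 6-joint arm with a two-finger parallel gripper is mounted at the origin on the work surface. World frame = base frame: x ahead of the robot, y to its left, z up, the work surface at z = 0. Lengths are in m, angles in rad, forces in N, time in s.
With the tool pointing down it reaches from about 0.325 to 1 m from the base axis. Payload 5.1 kg.
Tool frame: the origin (TCP) lies between the finger pads; the fingertips stand bot.nose_length ahead of it and the grasp point (between the pads) is the TCP (bot.nose_length is the distance from the TCP to the fingertips, in m); z points along the fingers, y is the direction in which the jaws open and shut (so a half turn about z gives the same grasp; the last joint's range is limited). The gripper opens to 85 mm and grips with 20 to 120 N. Pads are 22 mm wide; open, the fingers measure 114 mm over their backs; the gripper's body (76 mm by 85 mm) begins 54 mm behind the grasp point. The pads swing forward as they close: fully open they stand 13 mm farther back than shut.
Start: joints at [1.156, 0.124, 1.65, -0, 1.367, -0.083], TCP at [0.212, 0.615, 0.221] pointing down, gripper open.
Joint ranges: [-2.61, 2.61], [-1.02, 2.33], [0.03, 2.71], [-1.35, 4.49], [0.32, 2.68], [-2.91, 2.91]. Speed limits (rad/s): [2.57, 2.57, 3.14, 3.14, 3.14, 3.14].

## Interface

Orientations are given as a unit quaternion [x, y, z, w].
In Python, from workcell import bot gives the robot as it stands. The module is installed in compiled form; this text tells all that it offers.
- The arm moves only by the shell command python3 -m inch 'ROWS' [OPENING]. ROWS is JSON, a list of rows, each an object of numbers: "tx", "ty", "tz": the shift along the tool's x, y, z in mm; "twist": the turn about the tool's z in rad. A call has 1 to 20 rows; each row shifts and turns the commanded pose from where the row before left it, along the tool's axes as they then stand; what a row does not reach is not made up. A row lasts 1/12 s, in which the tool goes at most 41.7 mm and 7.16 degrees, less where a joint would pass 70% of its speed; a pose out of reach is approached as far as the arm can. A call with a gripper value outside its range is refused whole. OPENING is the finger opening in mm, from 0 to 85.4, set as the call begins (- or left out, the last holds). The fingers move at their own pace and stop on an object; the grip force is fixed at half the most. Time passes only in rows, so rows that do not move let the fingers close. It gives the time, the measured TCP pose, the force and the opening at its end, in the units of the state.
- bot.get_obs(): the state, without advancing time (a new reading comes with each control period).
- bot.grab_frame(name): name is "side" or "top" or "wrist"; returns (picture, depth): 420x560x3 uint8, blue, green, red; 420x560 float32, m along the optical axis (not along the pixel's ray), 0 where there is no reading.
- bot.camera_info(name): a dict with "fovy" (degrees; the focal length in pixels is half the picture's height over the tangent of half this angle, whatever the lens; pixels are square), "cx", "cy" (the principal point, pixels), "dist" ([k1, k2, p1, p2, k3] as OpenCV has them; the pictures are not rectified), "R" (3x3) and "t" (3): a world point X has camera coordinates R X + t. Camera axes: x right, y down, z forward; pixel columns grow to the right and rows downward; lengths in m; the calibration is good to about 2 mm. A picture is of the moment at which its call begins: read the wrist's pose just before it. camera_info takes no time and is no camera call; for the wrist camera it gives the pose at the moment of the call.
- bot.finish_job(): hands the job in, once; it reports no verdict.
Trained networks look in the newest picture that a camera, given by its name, has taken for a name from the list of things; names that differ only in an ending like _2 or _b are one class to them, and where a whole thing is asked for, a point or a joint stands for the part that bears it (a point fixed in the world has none). Each returns a list of dicts, best first, with "score" (0 to 1); they miss things now and then, are a little off and sometimes report something else, mostly with a low value. They report only what shows in the picture. A call takes as long as a camera call. They do not tell look-alikes from the thing itself.
- bot.regions_of(thing, camera): "mask" (420x560 bool, what is visible of it).
- bot.mark_of(thing, camera): "position" ([x, y, z] in m, in the coordinates of the camera as it stood for that picture, good to about 4 mm: a listed point, or the origin of a listed thing).
The state is a dict: "t": time; "q": joint angles; "dq": joint speeds; "joint_torque": joint torques, N m; "tool_pos": TCP position; "ee_rot": TCP orientation; "wrist_force": force on the tool from outside, world axes, zero at the start; "torque": the same for the moment, N m; "grip_width": opening from 0.0 (shut) to 1.0 (fully open).
Only numpy, scipy, OpenCV 4.12 (cv2) and the standard library are available. Lean on these libraries where they do the work, as an engineer would, in place of code of your own. Each camera call takes 0.05 s, during which the arm holds its last target.

## Task

Push the stack of glue trays home into the corner of the L-shaped battens so that it touches both of them squarely. Then peel the stuck top tray off by its lug: first lift only the lug corner clear out of the nest while the opposite corner stays down in it, leaving the trays underneath standing flat in the battens. Finish while still holding the tray in the gripper, level and still over the middle of the rubber mat, at least 10 cm above it, and leave the bottle, jar, brush and offcut alone.

Things in the scene. Friction and masses are not known exactly. Their poses are not given: they have to be found in the camera images.
- fence: Two wooden battens fixed in an L, 26 mm wide, 34 mm high. Origin: inside corner of the L at bench level. Long batten: inner face is the plane x = 0 (y = -250 to 26 mm, wood at x = 0 to 26). Short batten: inner face is the plane y = 0 (x = -160 to 0 mm, wood at y = 0 to 26). The stack belongs in the -x, -y quadrant, axes parallel to these.
- stack: Lower trays: three grey trays nested into one loose piece, 0.85 kg, 140 (x) by 200 (y) by 52 mm high. Origin: centre of underside, z up. 4 mm rims begin at heights 24, 36, 48; walls between lie 2 mm in. Hollow on top is 16 mm deep, floor at 36. Home: origin at (-70, -100) mm in the fence's frame, same yaw. Starts 20 to 60 mm short of each batten, turned up to 9 degrees.
- stack_corner (a point): The stack's +x +y corner (over the rims) at its underside: (70, 100, 0) mm in the stack's frame. It meets the fence's origin when the stack is home.
- tray: Top tray, grey, 0.14 kg, 136 by 196 mm over its rim (122 by 182 below, 3 mm play in the nest), 28 mm deep, walls 3 mm. Origin: centre of underside, z up; starts 36 mm above the stack's origin, same axes. Dried glue rubs near its four corners with 1 to 2 N each; a corner is free once 7 mm up. All at once takes up to 8 N, nearly the stack's weight.
- lug (a point): Grip point of the tray's thumb lug, at (-53, -83, 47) mm in the tray's frame (its -x -y corner). The lug is an upright plate 10 mm thick, 30 mm wide, standing from the rim (28 mm above the underside) to 62 mm (98 mm above the bench at first). Its thickness lies along the tray's (1, 1, 0) direction, midway between x and y: pinch along that line, from above.
- lug_corner (a point): The -x -y corner of the tray's underside, (-61, -91, 0) mm in the tray's frame, below the lug.
- far_corner (a point): The opposite, +x +y corner of the tray's underside, (61, 91, 0) mm in the tray's frame.
- mat: Black rubber mat 160 by 160 mm, 3 mm thick, fixed on the bench to the robot's right. Origin: centre of its underside.
- glue_bottle: Glue bottle, 66 mm wide, 170 mm tall, upright, not to be disturbed. Origin: centre of its base.
- screw_jar: Glass jar, 64 mm wide, 75 mm tall, upright, not to be disturbed. Origin: centre of its base.
- glue_brush: Brush 190 mm long lying on the bench beyond the mat, not to be disturbed. Origin: underside, near its middle.
- offcut: Wooden offcut 120 by 45 by 20 mm lying on the bench near the robot, not to be disturbed. Origin: centre of its underside.
There are look-alikes about, which are no part of the job. Leave any green or pink look-alike of the tray alone.

How it is judged:
By the outcome, as a careful person would: the job done as asked, in the order asked, and still so for the second after the job is handed in, while the arm keeps its last pose, push and grip.
It also fails if it takes over 72 s, if anything falls off the work surface, if the arm or the gripper's body presses on something with over 40 N, if the wrist force passes 120 N, or if a joint passes its speed limit or range.

## Working session

There is one attempt and no reset: what is moved stays moved. The work goes in short steps, Python scripts to look and compute and a shell command to move; the robot and the scene stay as the last step left them, time stands still between calls to the robot, and variables do not carry over. Pictures are saved under pics/ and viewed, and the job is handed in when it is done.

```bash
mkdir -p pics; ls
cat > h.py <<'E'
from workcell import bot
import numpy as np, cv2
from scipy.spatial.transform import Rotation as Rn
def snap(name,fn=None):
    ci=bot.camera_info(name); p,d=bot.grab_frame(name)
    if fn: cv2.imwrite('pics/'+fn+'.png',p)
    return ci,p,d
def c2w(ci,X): return (np.array(X)-np.array(ci['t']))@np.array(ci['R'])
def K(ci):
    f=210/np.tan(np.radians(ci['fovy'])/2)
    return np.array([[f,0,ci['cx']],[0,f,ci['cy']],[0,0,1]])
def pix2w(ci,uv,z=None,plane=None):
    """uv Nx2; z: depths -> world ; plane: world height"""
    uv=np.array(uv,float).reshape(-1,1,2)
    n=cv2.undistortPoints(uv,K(ci),np.array(ci['dist'])).reshape(-1,2)
    r=np.c_[n,np.ones(len(n))]
    if z is not None: return c2w(ci,r*np.array(z)[:,None])
    o=c2w(ci,[0,0,0]); d=r@np.array(ci['R'])
    return o+d*((plane-o[2])/d[:,2])[:,None]
def proj(ci,X):
    X=np.array(X,float).reshape(-1,3)
    rv=cv2.Rodrigues(np.array(ci['R']))[0]
    return cv2.projectPoints(X,rv,np.array(ci['t'],float),K(ci),np.array(ci['dist'],float))[0].reshape(-1,2)
def st():
    o=bot.get_obs(); 
    R=Rn.from_quat(o['ee_rot']).as_matrix()
    print('t',round(o['t'],2),'pos',np.round(o['tool_pos'],4),'F',np.round(o['wrist_force'],1),'T',np.round(o['torque'],2),'g',round(o['grip_width'],3))
    print('toolx',np.round(R[:,0],3),'tooly',np.round(R[:,1],3),'toolz',np.round(R[:,2],3),'q',np.round(o['q'],2))
    return o,R
E
python3 - <<'E'
from h import *
st(); print(bot.nose_length)
for n in ['top','side']:
    ci,p,d=snap(n,n+'0')
    print(n,'cam',c2w(ci,[0,0,0]),ci['fovy'])
    for t in ['fence','stack','stack_corner','tray','lug','far_corner','mat','glue_bottle','screw_jar','glue_brush','offcut']:
        print(t,[(round(m['score'],2),np.round(c2w(ci,m['position']),3).tolist()) for m in bot.mark_of(t,n)[:3]])
E
```

```text
pics
t 0.0 pos [0.2115 0.6139 0.22  ] F [ 0.2 -0.5 -0.1] T [-0.04 -0.02 -0.01] g 1.0
toolx [-0.945  0.326  0.   ] tooly [ 0.326  0.945 -0.002] toolz [-0.001 -0.002 -1.   ] q [ 1.16  0.12  1.65 -0.    1.37 -0.08]
0.019
top cam [0.41367927 0.09509794 1.66664389] 43.696128789617475
fence []
stack [(0.68, [0.576, -0.034, 0.08])]
stack_corner []
tray [(0.98, [0.601, 0.063, 0.032]), (0.85, [0.301, 0.521, -0.0]), (0.66, [0.34, -0.02, -0.002])]
lug [(0.96, [0.267, 0.051, 0.046]), (0.89, [0.256, 0.602, 0.046]), (0.87, [0.666, 0.356, 0.044])]
far_corner [(0.96, [0.35, 0.42, -0.002]), (0.87, [0.636, 0.166, 0.039]), (0.8, [0.851, 0.441, -0.001])]
mat [(0.84, [0.563, -0.337, -0.002]), (0.54, [0.638, 0.166, 0.041])]
glue_bottle [(0.56, [0.511, 0.449, -0.001]), (0.16, [0.574, -0.033, 0.081])]
screw_jar [(0.84, [0.343, 0.321, -0.001])]
glue_brush [(0.77, [0.74, -0.312, 0.001])]
offcut [(0.81, [0.334, -0.235, -0.002]), (0.39, [0.636, 0.167, 0.039])]
side cam [-0.06580953 -0.65870799  1.20070472] 48.39114384305111
fence [(0.7, [0.683, 0.209, -0.005])]
stack [(0.81, [0.606, 0.063, -0.002]), (0.33, [0.687, 0.209, -0.002])]
stack_corner []
tray [(0.96, [0.756, 0.399, 0.001]), (0.84, [0.305, 0.516, 0.003]), (0.77, [0.605, 0.068, 0.043])]
lug [(0.95, [0.275, 0.056, 0.051]), (0.94, [0.258, 0.602, 0.048]), (0.88, [0.668, 0.358, 0.045])]
far_corner [(0.9, [0.423, -0.091, 0.002]), (0.78, [0.86, 0.447, 0.004]), (0.7, [0.64, 0.169, 0.036])]
mat [(0.92, [0.558, -0.339, -0.001]), (0.18, [0.576, -0.024, 0.085])]
glue_bottle [(0.82, [0.516, 0.454, 0.0]), (0.31, [0.605, 0.065, -0.002])]
screw_jar []
glue_brush [(0.91, [0.745, -0.313, -0.006]), (0.34, [0.568, -0.038, 0.037])]
offcut [(0.86, [0.335, -0.235, -0.001]), (0.48, [0.744, -0.314, -0.002])]
```

View pics/top0.png

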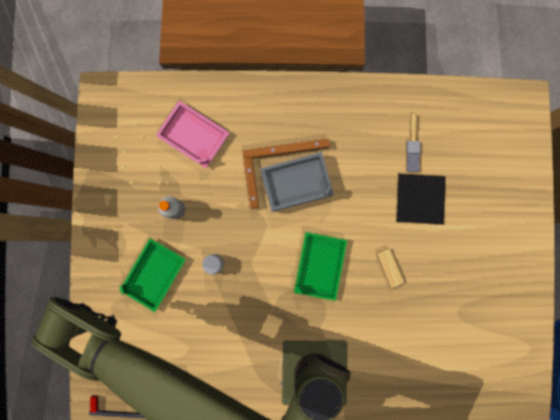

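View pics/side0.png

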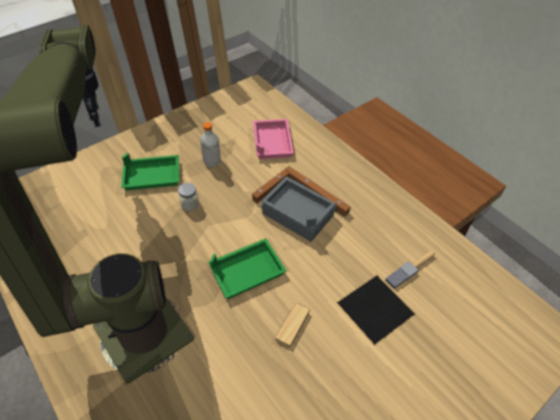

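```bash
python3 -m inch '[{"tz":-40},{"tz":-40},{"tz":-40},{"tx":-10,"ty":-10,"tz":-10},{"tx":-26,"ty":-27},{"tx":-26,"ty":-27},{"tx":-26,"ty":-27},{"tx":-26,"ty":-27},{"tx":-26,"ty":-27},{"tx":-26,"ty":-27},{"tx":-26,"ty":-27},{"tx":-26,"ty":-27},{"tx":-26,"ty":-27},{"tx":-26,"ty":-27},{"tx":-26,"ty":-27},{"tx":-26,"ty":-27},{"tx":-26,"ty":-27},{"tx":-26,"ty":-27},{"tx":-26,"ty":-27},{"tx":-10,"ty":-10,"twist":-0.1}]' 50
python3 - <<'E'
from h import *
st()
ci,p,d=snap('wrist','w1'); print(c2w(ci,[0,0,0]),np.array(ci['R'])[2])
for t in ['fence','stack','stack_corner','tray','lug','far_corner','lug_corner']:
    print(t,[(round(m['score'],2),np.round(c2w(ci,m['position']),3).tolist()) for m in bot.mark_of(t,'wrist')[:3]])
E
```

```text
t 1.2 pos [0.2117 0.6145 0.2212] F [ 0.7 -0.2  0.7] T [ 0.03  0.01 -0.  ] g 1.0
toolx [-0.945  0.326  0.   ] tooly [ 0.326  0.945 -0.   ] toolz [-0. -0. -1.] q [ 1.16  0.12  1.65  0.    1.37 -0.08]
[0.13535212 0.64033623 0.37401279] [ 0.29343536 -0.09965877 -0.95077012]
fence []
stack []
stack_corner []
tray [(0.94, [0.305, 0.521, -0.0])]
lug [(0.56, [0.259, 0.605, 0.05])]
far_corner [(0.89, [0.351, 0.418, -0.002])]
lug_corner [(0.85, [0.253, 0.617, -0.001])]$[0]: bad value
```

```bash
python3 -m inch '[{"tx":0,"ty":0,"tz":-40,"twist":0}]' 50; echo; python3 -m inch '[{"tz":-40.0}]' 50
```

```text
t: 1.68
tool_pos: [0.2099, 0.6102, 0.2509]
ee_rot: [0.165, 0.986, -0.009, -0.002]
wrist_force: [-0.2, -0.1, -1.6]
grip_width: 0.886
$[0]: bad value
```

```bash
python3 -m inch '[{"tx":0,"ty":0,"tz":-40,"twist":0},{"tx":0,"ty":0,"tz":-40,"twist":0},{"tx":-26,"ty":-27,"tz":-10,"twist":0},{"tx":-26,"ty":-27,"tz":0,"twist":0},{"tx":-26,"ty":-27,"tz":0,"twist":0},{"tx":-26,"ty":-27,"tz":0,"twist":0},{"tx":-26,"ty":-27,"tz":0,"twist":0},{"tx":-26,"ty":-27,"tz":0,"twist":0},{"tx":-26,"ty":-27,"tz":0,"twist":0},{"tx":-26,"ty":-27,"tz":0,"twist":0},{"tx":-26,"ty":-27,"tz":0,"twist":0},{"tx":-26,"ty":-27,"tz":0,"twist":0},{"tx":-26,"ty":-27,"tz":0,"twist":0},{"tx":-26,"ty":-27,"tz":0,"twist":0},{"tx":-26,"ty":-27,"tz":0,"twist":0},{"tx":-26,"ty":-27,"tz":0,"twist":0},{"tx":0,"ty":0,"tz":0,"twist":-0.11},{"tx":0,"ty":0,"tz":0,"twist":-0.12},{"tx":0,"ty":0,"tz":0,"twist":-0.12},{"tx":0,"ty":0,"tz":0,"twist":-0.1}]' 50
python3 - <<'E'
from h import *
st()
ci,p,d=snap('wrist','w2'); print(c2w(ci,[0,0,0]),np.array(ci['R'])[2])
for t in ['fence','stack','stack_corner','tray','lug','far_corner','lug_corner']:
    print(t,[(round(m['score'],2),np.round(c2w(ci,m['position']),3).tolist()) for m in bot.mark_of(t,'wrist')[:3]])
E
```

```text
t: 3.35
tool_pos: [0.4329, 0.1381, 0.3513]
ee_rot: [-0.061, 0.998, 0.0, 0.0]
wrist_force: [0.3, 0.7, -0.6]
grip_width: 0.587
t 3.35 pos [0.4329 0.1381 0.3513] F [ 0.3  0.7 -0.6] T [ 0.03 -0.01  0.02] g 0.587
toolx [-0.992 -0.122 -0.   ] tooly [-0.122  0.992  0.   ] toolz [ 0.  0. -1.] q [ 0.19 -0.37  1.88  0.    1.63 -1.5 ]
[0.35270434 0.12817019 0.50410563] [ 0.30813902  0.03951326 -0.95052041]
fence [(0.85, [0.68, 0.209, 0.0])]
stack []
stack_corner [(0.76, [0.641, 0.18, 0.003])]
tray [(0.93, [0.341, -0.012, -0.003]), (0.6, [0.302, 0.52, 0.002]), (0.58, [0.605, 0.068, 0.036])]
lug [(0.84, [0.662, 0.36, 0.048]), (0.7, [0.574, -0.027, 0.08])]
far_corner [(0.88, [0.42, -0.089, 0.003]), (0.79, [0.849, 0.445, -0.002]), (0.69, [0.633, 0.174, 0.034])]
lug_corner [(0.89, [0.571, -0.035, 0.037]), (0.71, [0.654, 0.356, 0.001])]
```

View pics/w2.png

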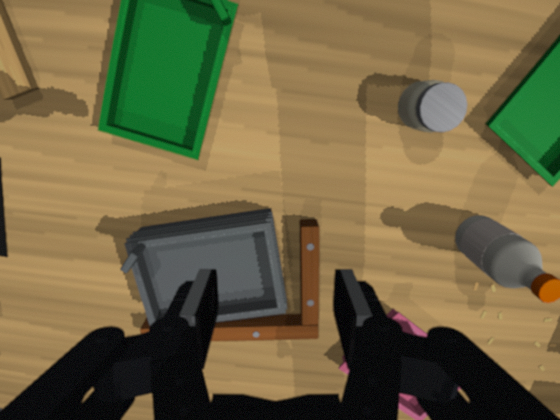

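Run:
```python
import cv2
p=cv2.imread('pics/top0.png')[125:225,230:350]
cv2.imwrite('pics/top0c.png',cv2.resize(p,None,fx=6,fy=6,interpolation=cv2.INTER_CUBIC))
p=cv2.imread('pics/w2.png')[190:350,90:340]
cv2.imwrite('pics/w2c.png',cv2.resize(p,None,fx=3,fy=3,interpolation=cv2.INTER_CUBIC))
```

```text
(no output)
```

View pics/top0c.png

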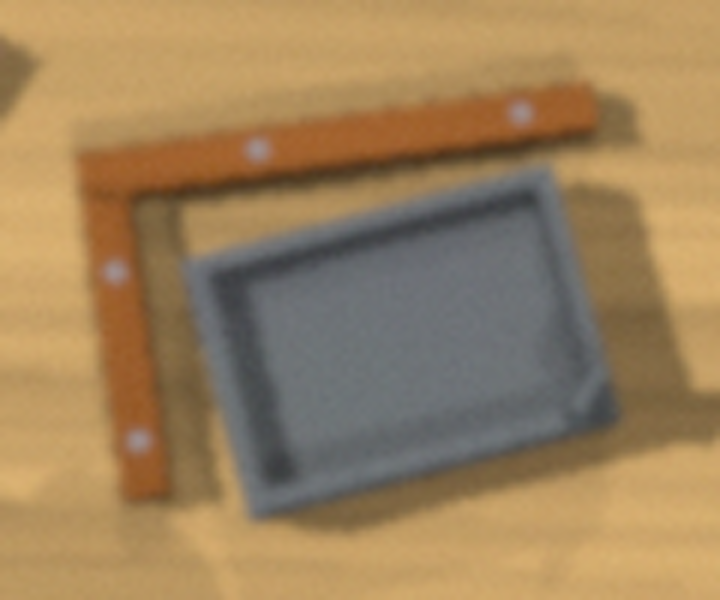

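View pics/w2c.png

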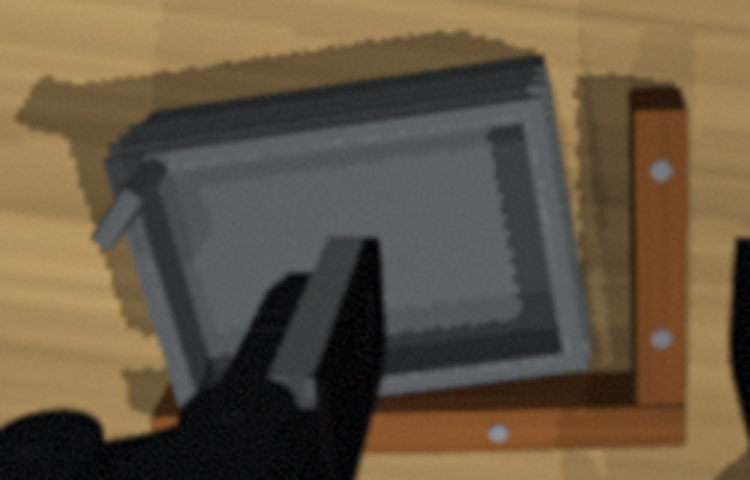

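Run:
```python
from h import *
ci=bot.camera_info('top')
def f(l,z): return pix2w(ci,np.array(l)/6+np.array([230,125])-0.4,plane=z)[:,:2]
F=f([(133,195),(598,132),(168,495),(78,155),(590,85)],.034)
T=f([(187,262),(550,168),(615,420),(258,518)],.064)
print(F.round(4));print(T.round(4))
a=lambda v:np.degrees(np.arctan2(v[1],v[0]))
print('fence yaw',a(F[0]-F[1])-90,a(F[3]-F[4])-90,a(F[0]-F[2]),np.linalg.norm(F[0]-F[1]))
print('stack yaw',a(T[0]-T[1])-90,a(T[3]-T[2])-90,a(T[0]-T[3]),a(T[1]-T[2]),'ctr',T.mean(0),np.linalg.norm(T[0]-T[1]),np.linalg.norm(T[0]-T[3]))
```

```text
[[ 0.6782  0.2046]
 [ 0.7152 -0.0395]
 [ 0.5206  0.1834]
 [ 0.6991  0.2339]
 [ 0.7403 -0.0351]]
[[ 0.6388  0.1741]
 [ 0.6904 -0.0123]
 [ 0.5603 -0.0467]
 [ 0.5075  0.1355]]
fence yaw 8.625796635327205 8.695740808994998 7.665479696378208 0.24681119406893362
stack yaw 15.469799135860299 16.156730083780005 16.355935048408483 14.807603632546575 ctr [0.59927598 0.06267048] 0.19334800604662222 0.13686377452218904
```

```bash
python3 -m inch '[{"tx":-20,"ty":-29,"tz":0,"twist":-0.025},{"tx":-20,"ty":-29,"tz":20,"twist":0},{"tx":0,"ty":0,"tz":40,"twist":0},{"tx":0,"ty":0,"tz":40,"twist":0},{"tx":0,"ty":0,"tz":40,"twist":0},{"tx":0,"ty":0,"tz":40,"twist":0},{"tx":0,"ty":0,"tz":40,"twist":0},{"tx":0,"ty":0,"tz":40,"twist":0},{"tx":0,"ty":0,"tz":27,"twist":0},{"tx":0,"ty":0,"tz":10,"twist":0},{"tx":0,"ty":0,"tz":0,"twist":0},{"tx":0,"ty":0,"tz":0,"twist":0}]' 60
python3 - <<'E'
from h import *
st()
ci,p,d=snap('side','s3'); ci,p,d=snap('wrist','w3')
E
```

```text
t: 4.75
tool_pos: [0.4808, 0.0864, 0.0552]
ee_rot: [-0.071, 0.997, -0.0, 0.0]
wrist_force: [0.1, 0.3, 0.8]
grip_width: 0.704
t 4.75 pos [0.4808 0.0864 0.0552] F [0.1 0.3 0.8] T [ 0.02 -0.    0.01] g 0.704
toolx [-0.99  -0.143 -0.001] tooly [-0.143  0.99  -0.   ] toolz [ 0.001  0.    -1.   ] q [ 0.07 -0.07  2.14 -0.    1.06 -1.65]
```

View pics/s3.png

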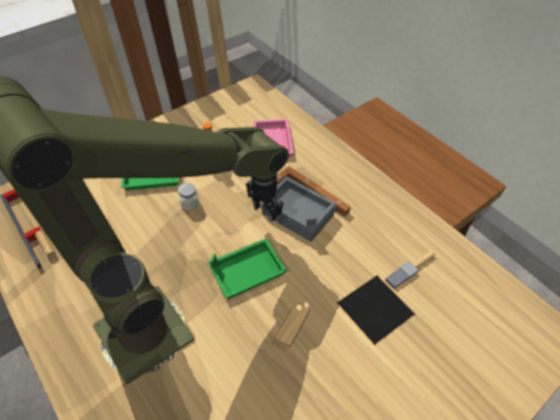

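View pics/w3.png

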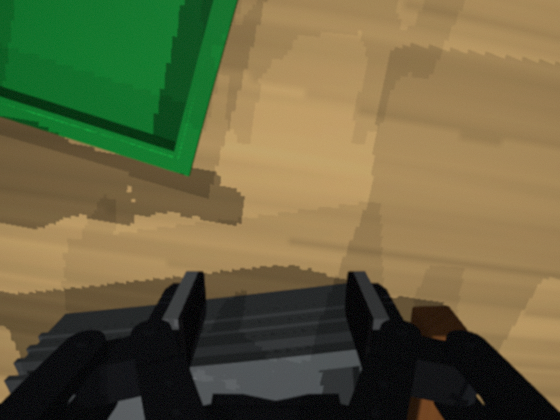

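```bash
python3 -m inch '[{"tx":-6,"ty":0,"tz":0,"twist":0},{"tx":-6,"ty":0,"tz":0,"twist":0},{"tx":-6,"ty":0,"tz":0,"twist":0},{"tx":-6,"ty":0,"tz":0,"twist":0},{"tx":-6,"ty":0,"tz":0,"twist":0},{"tx":-6,"ty":0,"tz":0,"twist":0},{"tx":-4,"ty":0,"tz":0,"twist":0}]'
python3 -m inch '[{"tx":-3,"ty":0,"tz":0,"twist":0},{"tx":-3,"ty":0,"tz":0,"twist":0},{"tx":-3,"ty":0,"tz":0,"twist":0}]'
python3 - <<'E'
from h import *
o,R=st()
a=np.radians(8.4);d=o['tool_pos'][:2]-np.array([.679,.206]);c,s=np.cos(a),np.sin(a)
print('fence xy',d@[c,s],d@[-s,c])
ci,p,d=snap('top','t4')
cv2.imwrite('pics/t4c.png',cv2.resize(p[125:225,230:350],None,fx=6,fy=6,interpolation=cv2.INTER_CUBIC))
E
```

```text
t: 5.43
tool_pos: [0.5205, 0.0921, 0.0542]
ee_rot: [-0.072, 0.997, -0.0, 0.0]
wrist_force: [-0.3, 0.5, 0.0]
grip_width: 0.7
t: 5.68
tool_pos: [0.5286, 0.0933, 0.054]
ee_rot: [-0.072, 0.997, 0.0, -0.0]
wrist_force: [-0.0, 0.6, -0.5]
grip_width: 0.707
t 5.68 pos [0.5286 0.0933 0.054 ] F [-0.   0.6 -0.5] T [ 0.02  0.03 -0.02] g 0.707
toolx [-0.99  -0.143  0.   ] tooly [-0.143  0.99   0.   ] toolz [-0. -0. -1.] q [ 0.07  0.04  2.04  0.    1.06 -1.64]
fence xy -0.16527542186294153 -0.08947915230270177
```

View pics/t4c.png

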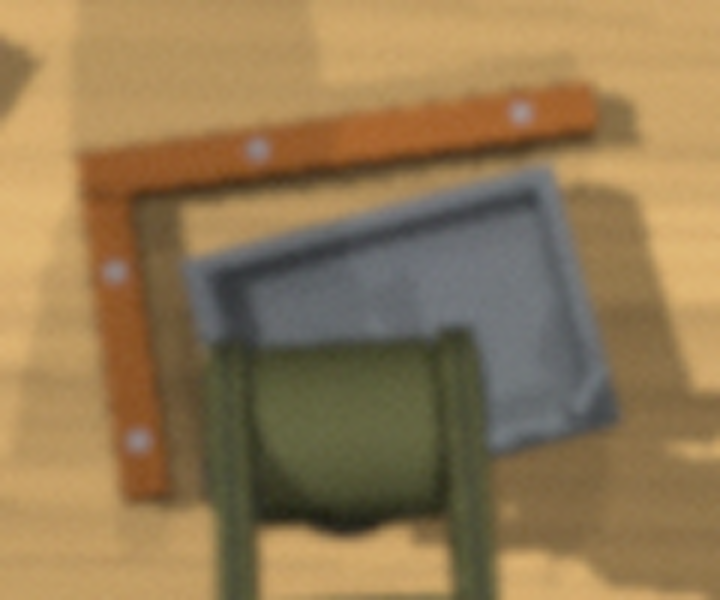

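Run:
```python
from h import *
ci,p,d=snap('wrist','w4'); ci,p,d=snap('side','s4')
cv2.imwrite('pics/s4c.png',cv2.resize(p[100:260,180:380],None,fx=4,fy=3.7,interpolation=cv2.INTER_CUBIC))
```

```text
(no output)
```

View pics/w4.png

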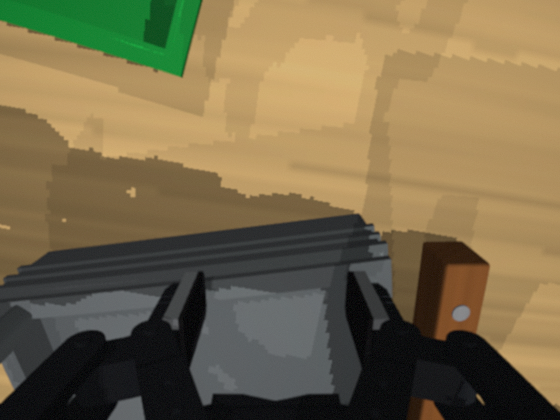

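View pics/s4c.png

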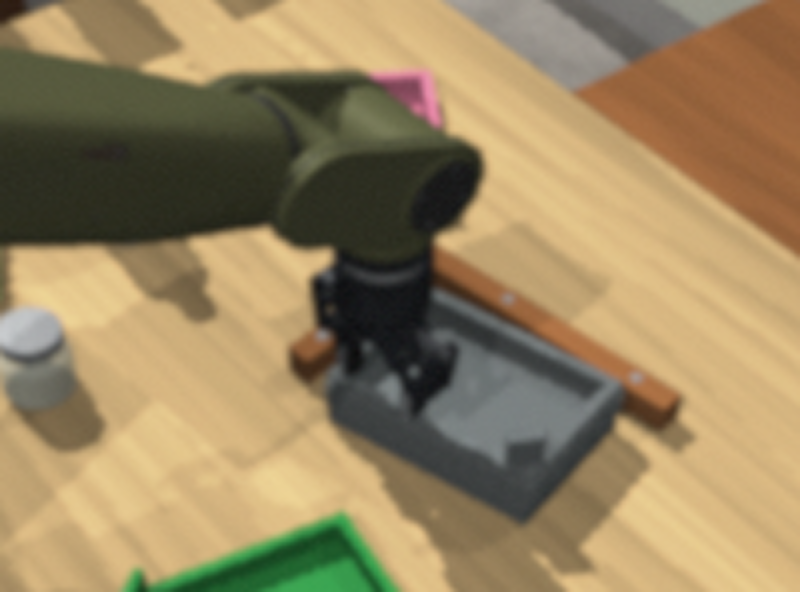

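Run:
```python
from h import *
ci,p,d=snap('wrist')
px=[(195,276),(185,310),(360,276),(370,310),(200,300),(300,245),(300,270),(260,310),(300,330),(440,380),(300,150)]
for u in px:
    z=d[u[1],u[0]]
    print(u,round(float(z),3),pix2w(ci,[u],z=[z]).round(3)[0])
st()
```

```text
(195, 276) 0.144 [0.521 0.06  0.078]
(185, 310) 0.122 [0.521 0.062 0.102]
(360, 276) 0.144 [0.512 0.125 0.078]
(370, 310) 0.121 [0.512 0.123 0.102]
(200, 300) 0.145 [0.53  0.063 0.08 ]
(300, 245) 0.181 [0.518 0.104 0.04 ]
(300, 270) 0.159 [0.519 0.103 0.064]
(260, 310) 0.194 [0.558 0.09  0.039]
(300, 330) 0.198 [0.568 0.113 0.038]
(440, 380) 0.104 [0.52  0.141 0.124]
(300, 150) 0.206 [0.477 0.1   0.001]
t 5.88 pos [0.5284 0.0933 0.0541] F [1.4 0.1 0.5] T [-0.03 -0.01  0.06] g 0.702
toolx [-0.99  -0.143  0.   ] tooly [-0.143  0.99  -0.   ] toolz [-0. -0. -1.] q [ 0.07  0.04  2.04 -0.    1.06 -1.64]
```

Run:
```python
from h import *
ci=bot.camera_info('side')
p=cv2.imread('pics/s4.png')
q=cv2.resize(p[100:260,180:380],None,fx=4,fy=4,interpolation=cv2.INTER_CUBIC)[:600]
for z,c in [(.035,(0,0,255)),(.055,(0,255,255)),(.078,(0,255,0)),(.1,(255,255,0))]:
    for y in (.053,.133):
        u=(proj(ci,[.524,y,z])[0]-[180,100])*4
        cv2.circle(q,tuple(int(v) for v in u),3,c,-1)
cv2.imwrite('pics/s4d.png',q)
```

```text
(no output)
```

View pics/s4d.png

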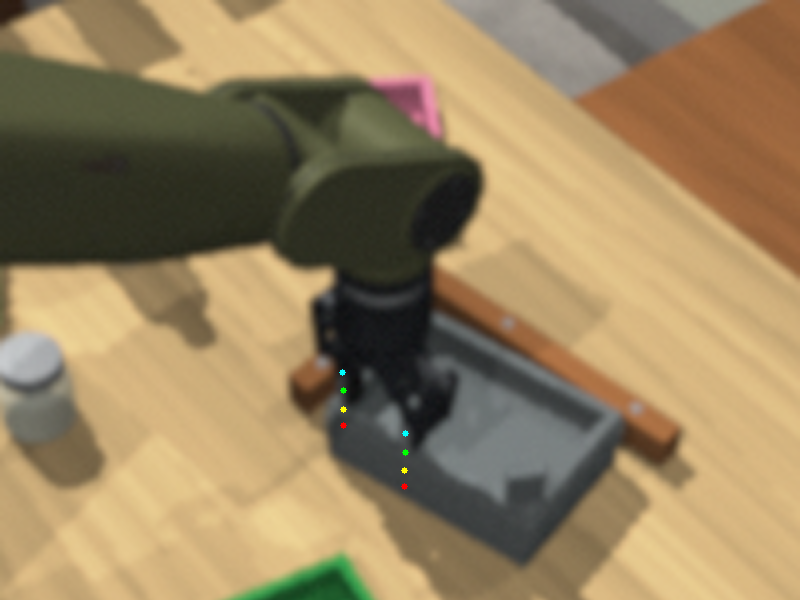

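```bash
python3 -m inch '[{"tx":15,"ty":0,"tz":0,"twist":0},{"tx":20,"ty":0,"tz":0,"twist":0},{"tx":15,"ty":0,"tz":0,"twist":0},{"tx":0,"ty":0,"tz":0,"twist":0},{"tx":0,"ty":0,"tz":0,"twist":0},{"tx":0,"ty":0,"tz":0,"twist":0},{"tx":0,"ty":0,"tz":0,"twist":0},{"tx":0,"ty":0,"tz":0,"twist":0}]' 10
python3 - <<'E'
from h import *
st()
ci,p,d=snap('wrist','w5')
print(d[200:400:10,270].round(3))
R=np.array(ci['R'])
vv,uu=np.mgrid[200:420:2,150:420:2]; z=d[vv,uu].ravel(); ok=z>0
X=pix2w(ci,np.c_[uu.ravel(),vv.ravel()][ok],z=z[ok])
g=p[vv,uu].reshape(-1,3)[ok].max(1)<60
near=(np.abs(X[:,0]-bot.get_obs()['tool_pos'][0])<.03)&(np.abs(X[:,1]-bot.get_obs()['tool_pos'][1])<.05)&(X[:,2]>.02)
Y=X[near]; i=np.argsort(Y[:,2])[:400]; print(Y[i[::20]].round(3))
E
```

```text
t: 6.55
tool_pos: [0.4799, 0.0862, 0.0545]
ee_rot: [-0.072, 0.997, -0.0, 0.0]
wrist_force: [-0.1, -0.7, 0.7]
grip_width: 0.116
t 6.55 pos [0.4799 0.0862 0.0545] F [-0.1 -0.7  0.7] T [-0.03 -0.03  0.  ] g 0.116
toolx [-0.99  -0.143 -0.001] tooly [-0.143  0.99  -0.   ] toolz [ 0.001  0.    -1.   ] q [ 0.07 -0.07  2.15 -0.    1.06 -1.65]
[0.216 0.217 0.219 0.222 0.223 0.225 0.227 0.23  0.232 0.235 0.231 0.22
 0.208 0.198 0.193 0.186 0.177 0.176 0.177 0.211]
[[0.509 0.132 0.025]
 [0.509 0.134 0.039]
 [0.469 0.079 0.068]
 [0.469 0.077 0.07 ]
 [0.469 0.102 0.072]
 [0.475 0.069 0.073]
 [0.473 0.073 0.074]
 [0.474 0.07  0.076]
 [0.47  0.098 0.076]
 [0.467 0.091 0.077]
 [0.467 0.091 0.078]
 [0.469 0.076 0.079]
 [0.467 0.093 0.08 ]
 [0.47  0.075 0.081]
 [0.466 0.094 0.081]
 [0.474 0.068 0.082]
 [0.469 0.079 0.083]
 [0.47  0.074 0.084]
 [0.473 0.069 0.085]
 [0.475 0.069 0.086]]
```

View pics/w5.png

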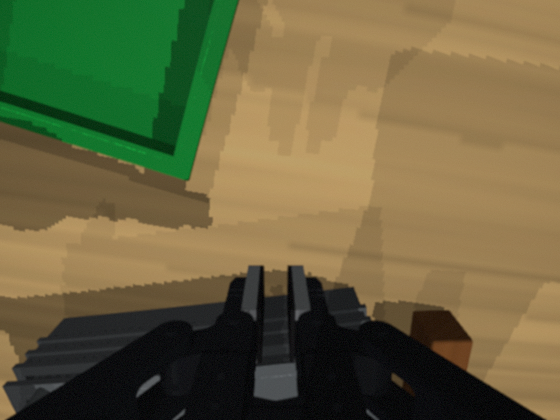

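```bash
python3 -m inch '[{"tx":0,"ty":0,"tz":0,"twist":0},{"tx":0,"ty":0,"tz":0,"twist":0},{"tx":0,"ty":0,"tz":0,"twist":0},{"tx":0,"ty":0,"tz":10,"twist":0},{"tx":0,"ty":0,"tz":10,"twist":0},{"tx":0,"ty":0,"tz":10,"twist":0},{"tx":0,"ty":0,"tz":9,"twist":0},{"tx":-5,"ty":0,"tz":0,"twist":0},{"tx":-5,"ty":0,"tz":0,"twist":0},{"tx":-5,"ty":0,"tz":0,"twist":0},{"tx":-5,"ty":0,"tz":0,"twist":0},{"tx":-5,"ty":0,"tz":0,"twist":0}]' 60
python3 - <<'E'
from h import *
st()
ci,p,d=snap('top','t6')
cv2.imwrite('pics/t6c.png',cv2.resize(p[125:225,230:350],None,fx=6,fy=6,interpolation=cv2.INTER_CUBIC))
ci,p,d=snap('wrist','w6')
z=d[276,195];print(pix2w(ci,[(195,276)],z=[z]))
E
```

```text
t: 7.6
tool_pos: [0.5051, 0.0899, 0.0159]
ee_rot: [-0.072, 0.997, 0.0, 0.001]
wrist_force: [-0.5, 0.3, 0.5]
grip_width: 0.704
t 7.6 pos [0.5051 0.0899 0.0159] F [-0.5  0.3  0.5] T [ 0.01 -0.03  0.05] g 0.704
toolx [-0.99  -0.143 -0.001] tooly [-0.143  0.99  -0.   ] toolz [ 0.001  0.    -1.   ] q [ 0.07  0.05  2.11  0.    0.99 -1.64]
[[0.49881777 0.05682199 0.03917917]]
```

View pics/w6.png

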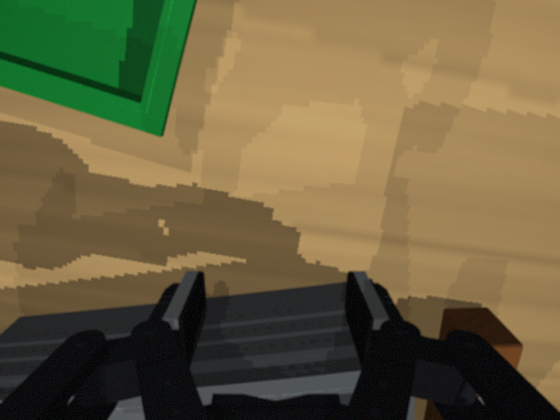

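View pics/t6c.png

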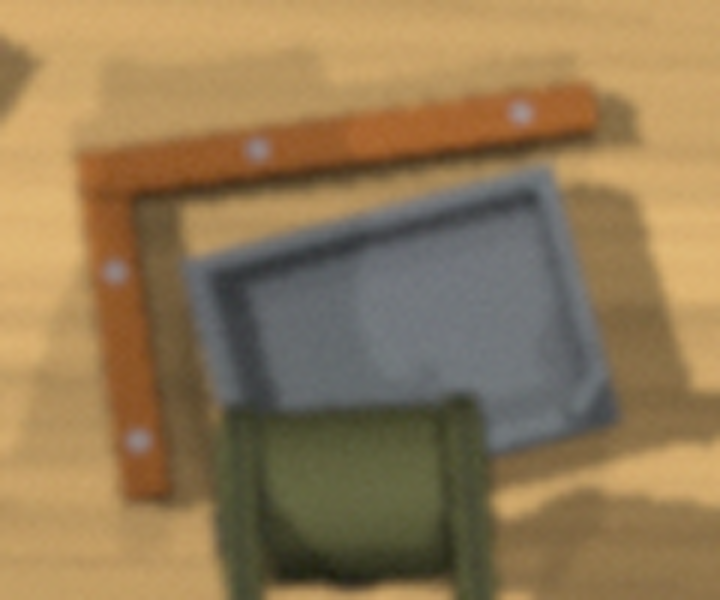

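```bash
for i in 1 2 ; do :; done; python3 -m inch '[{"tx":-4,"ty":0,"tz":0,"twist":0},{"tx":-4,"ty":0,"tz":0,"twist":0},{"tx":-4,"ty":0,"tz":0,"twist":0}]'
python3 -m inch '[{"tx":-4,"ty":0,"tz":0,"twist":0},{"tx":-4,"ty":0,"tz":0,"twist":0},{"tx":-4,"ty":0,"tz":0,"twist":0}]'
python3 - <<'E'
from h import *
o,R=st()
a=np.radians(8.4);d=o['tool_pos'][:2]-np.array([.679,.206]);c,s=np.cos(a),np.sin(a)
print('fence xy',d@[c,s],d@[-s,c])
ci,p,d=snap('top','t7')
cv2.imwrite('pics/t7c.png',cv2.resize(p[125:225,230:350],None,fx=6,fy=6,interpolation=cv2.INTER_CUBIC))
E
```

```text
t: 7.95
tool_pos: [0.5132, 0.0918, 0.0145]
ee_rot: [-0.072, 0.997, 0.0, -0.003]
wrist_force: [-8.0, 1.3, 3.7]
grip_width: 0.701
t: 8.2
tool_pos: [0.525, 0.0938, 0.0144]
ee_rot: [-0.072, 0.997, 0.001, -0.003]
wrist_force: [-6.9, 2.3, 3.3]
grip_width: 0.703
t 8.2 pos [0.525  0.0938 0.0144] F [-6.9  2.3  3.3] T [0.57 1.07 0.24] g 0.703
toolx [-0.99  -0.143  0.006] tooly [-0.143  0.99   0.002] toolz [-0.006  0.001 -1.   ] q [ 0.08  0.1   2.06  0.    0.99 -1.64]
fence xy -0.16875573683253553 -0.08845816015191893
```

View pics/t7c.png

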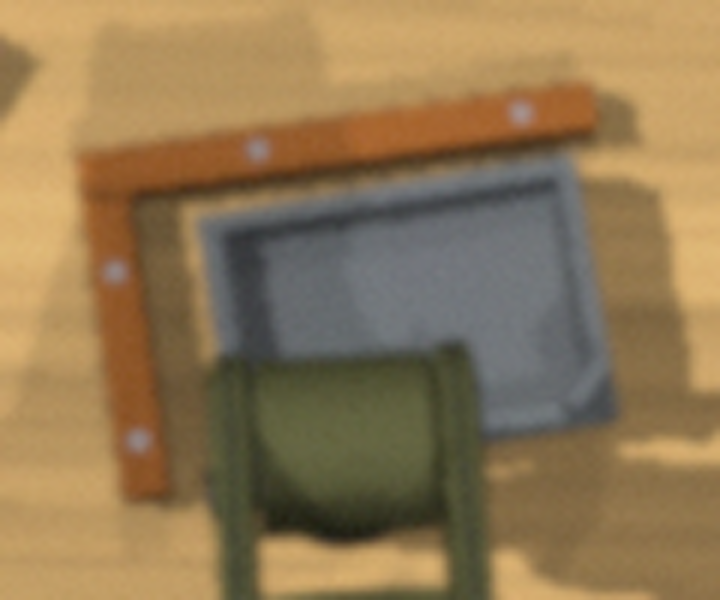

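```bash
python3 -m inch '[{"tx":-4,"ty":0,"tz":0,"twist":0},{"tx":-4,"ty":0,"tz":0,"twist":0},{"tx":-4,"ty":0,"tz":0,"twist":0}]'
python3 -m inch '[{"tx":-2,"ty":0,"tz":0,"twist":0},{"tx":-2,"ty":0,"tz":0,"twist":0}]'
python3 -m inch '[{"tx":-2,"ty":0,"tz":0,"twist":0}]'
python3 - <<'E'
from h import *
o,R=st()
a=np.radians(8.4);d=o['tool_pos'][:2]-np.array([.679,.206]);c,s=np.cos(a),np.sin(a)
print('fence xy',d@[c,s],d@[-s,c])
ci,p,d=snap('top','t8')
cv2.imwrite('pics/t8c.png',cv2.resize(p[125:225,230:350],None,fx=6,fy=6,interpolation=cv2.INTER_CUBIC))
E
```

```text
t: 8.5
tool_pos: [0.5365, 0.095, 0.0142]
ee_rot: [-0.071, 0.997, 0.0, -0.004]
wrist_force: [-8.4, 0.1, 4.8]
grip_width: 0.703
t: 8.67
tool_pos: [0.5404, 0.0954, 0.0142]
ee_rot: [-0.071, 0.997, 0.0, -0.004]
wrist_force: [-9.9, -0.9, 5.2]
grip_width: 0.701
t: 8.75
tool_pos: [0.5423, 0.0956, 0.0142]
ee_rot: [-0.071, 0.997, 0.0, -0.004]
wrist_force: [-8.4, -0.9, 4.5]
grip_width: 0.703
t 8.75 pos [0.5423 0.0956 0.0142] F [-8.4 -0.9  4.5] T [-0.15  1.2  -0.28] g 0.703
toolx [-0.99  -0.142  0.008] tooly [-0.142  0.99   0.001] toolz [-0.008 -0.    -1.   ] q [ 0.08  0.13  2.02  0.    1.   -1.64]
fence xy -0.15136072956598395 -0.08924691046388683
```

View pics/t8c.png

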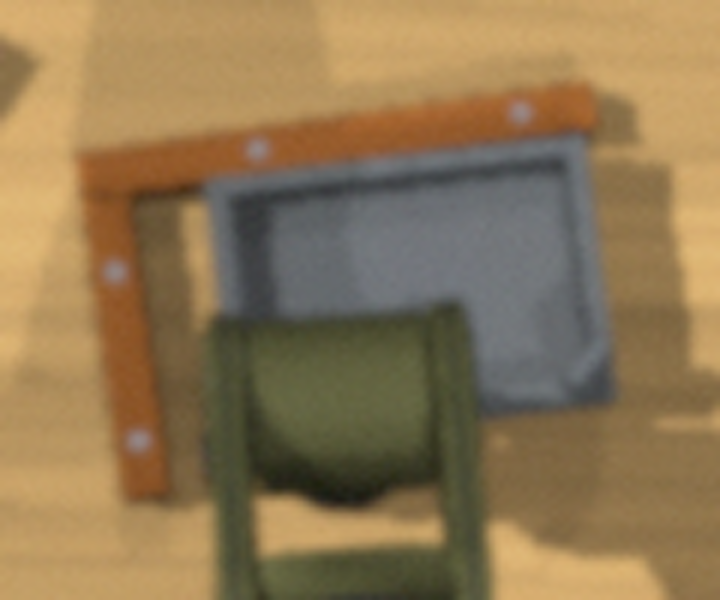

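```bash
python3 -m inch '[{"tx":-1.5,"ty":0,"tz":0,"twist":0},{"tx":-1.5,"ty":0,"tz":0,"twist":0}]'
python3 -m inch '[{"tx":-1.5,"ty":0,"tz":0,"twist":0}]'
```

```text
t: 8.97
tool_pos: [0.5435, 0.0957, 0.014]
ee_rot: [-0.071, 0.997, -0.0, -0.006]
wrist_force: [-18.4, -1.8, 12.8]
grip_width: 0.703
t: 9.05
tool_pos: [0.5437, 0.0956, 0.014]
ee_rot: [-0.071, 0.997, -0.0, -0.008]
wrist_force: [-24.0, -3.6, 16.5]
grip_width: 0.706
```

```bash
python3 -m inch '[{"tx":8,"ty":0,"tz":0,"twist":0},{"tx":15,"ty":0,"tz":0,"twist":0},{"tx":0,"ty":0,"tz":-40,"twist":0},{"tx":0,"ty":0,"tz":-40,"twist":0},{"tx":0,"ty":0,"tz":-40,"twist":0},{"tx":-23,"ty":-34,"tz":0,"twist":0.12},{"tx":-21,"ty":-34,"tz":0,"twist":0}]'
python3 - <<'E'
from h import *
o,R=st()
a=np.radians(8.4);c,s=np.cos(a),np.sin(a)
t=np.array([.679,.206])+np.array([[c,-s],[s,c]])@[-.055,-.26]
e=np.r_[t-o['tool_pos'][:2],0]; print('delta tool',(R.T@e*1000).round(1),'world',t)
ang=np.degrees(np.arctan2(R[1,1],R[0,1])); print(ang)
E
```

```text
t: 9.63
tool_pos: [0.58, 0.0298, 0.1409]
ee_rot: [-0.012, 1.0, -0.0, 0.006]
wrist_force: [-0.1, 0.9, -0.2]
grip_width: 0.699
t 9.63 pos [0.58   0.0298 0.1409] F [-0.1  0.9 -0.2] T [ 0.01 -0.    0.04] g 0.699
toolx [-1.    -0.023 -0.011] tooly [-0.023  1.    -0.   ] toolz [ 0.011 -0.    -1.   ] q [-0.04  0.03  1.89  0.    1.21 -1.64]
delta tool [-80.5 -90.9   0.9] world [ 0.66257161 -0.05924537]
91.32749228857674
```

```bash
python3 -m inch '[{"tx":-26,"ty":-29,"tz":0,"twist":0},{"tx":-26,"ty":-29,"tz":0,"twist":0},{"tx":-25,"ty":-28,"tz":0,"twist":0},{"tx":0,"ty":0,"tz":0,"twist":0.12},{"tx":0,"ty":0,"tz":0,"twist":0.12},{"tx":0,"ty":0,"tz":0,"twist":0.12},{"tx":0,"ty":0,"tz":0,"twist":0.12},{"tx":0,"ty":0,"tz":0,"twist":0.12},{"tx":0,"ty":0,"tz":0,"twist":0.12},{"tx":0,"ty":0,"tz":0,"twist":0.12},{"tx":0,"ty":0,"tz":0,"twist":0.12},{"tx":0,"ty":0,"tz":0,"twist":0.12},{"tx":0,"ty":0,"tz":0,"twist":0.12},{"tx":0,"ty":0,"tz":0,"twist":0.12},{"tx":0,"ty":0,"tz":0,"twist":0.12},{"tx":0,"ty":0,"tz":0,"twist":0}]'
python3 - <<'E'
from h import *
o,R=st()
a=np.radians(8.4);c,s=np.cos(a),np.sin(a)
t=np.array([.679,.206])+np.array([[c,-s],[s,c]])@[-.055,-.26]
e=np.r_[t-o['tool_pos'][:2],0]; print('delta tool',(R.T@e*1000).round(1),'world',t)
ang=np.degrees(np.arctan2(R[1,1],R[0,1])); print(ang)
ci,p,d=snap('top','t9'); 
cv2.imwrite('pics/t9c.png',cv2.resize(p[125:225,230:350],None,fx=6,fy=6,interpolation=cv2.INTER_CUBIC))
E
```

```text
t: 10.97
tool_pos: [0.6555, -0.0551, 0.1353]
ee_rot: [0.651, 0.759, 0.0, 0.0]
wrist_force: [0.1, 0.2, -1.2]
grip_width: 0.701
t 10.97 pos [ 0.6555 -0.0551  0.1353] F [ 0.1  0.2 -1.2] T [ 0.   -0.04  0.03] g 0.701
toolx [-0.151  0.988 -0.   ] tooly [0.988 0.151 0.001] toolz [ 0.001 -0.    -1.   ] q [-0.17  0.2   1.71 -0.    1.23 -0.32]
delta tool [-5.2  6.3  0. ] world [ 0.66257161 -0.05924537]
8.711832741986708
```

View pics/t9c.png

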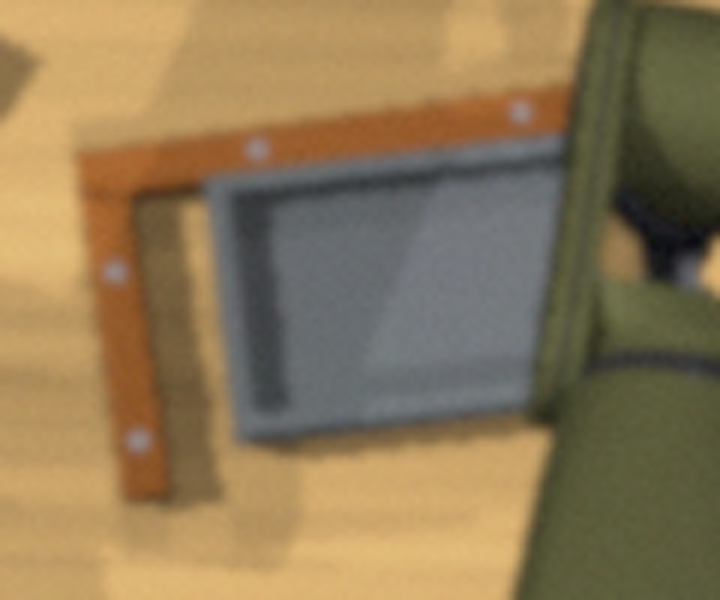

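```bash
python3 -m inch '[{"tx":-9,"ty":6,"tz":0,"twist":0},{"tx":0,"ty":0,"tz":35,"twist":0},{"tx":0,"ty":0,"tz":35,"twist":0},{"tx":0,"ty":0,"tz":30,"twist":0},{"tx":0,"ty":0,"tz":20,"twist":0},{"tx":0,"ty":0,"tz":0,"twist":0}]'
python3 - <<'E'
from h import *
o,R=st()
ci,p,d=snap('wrist','w10')
E
```

```text
t: 11.52
tool_pos: [0.6586, -0.0628, 0.0088]
ee_rot: [0.65, 0.76, -0.003, -0.004]
wrist_force: [-1.7, -0.2, -1.1]
grip_width: 0.703
t 11.52 pos [ 0.6586 -0.0628  0.0088] F [-1.7 -0.2 -1.1] T [ 0.03  0.06 -0.02] g 0.703
toolx [-0.155  0.988  0.003] tooly [ 0.988  0.155 -0.01 ] toolz [-0.01   0.002 -1.   ] q [-0.18  0.36  1.75 -0.    1.04 -0.33]
```

View pics/w10.png

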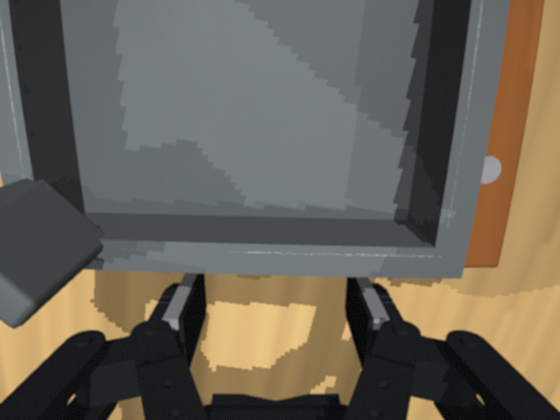

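```bash
python3 -m inch '[{"tx":4,"ty":-2,"tz":-5,"twist":0},{"tx":5,"ty":0,"tz":0,"twist":0},{"tx":5,"ty":0,"tz":0,"twist":0},{"tx":5,"ty":0,"tz":0,"twist":0}]'
python3 -m inch '[{"tx":5,"ty":0,"tz":0,"twist":0},{"tx":5,"ty":0,"tz":0,"twist":0},{"tx":4,"ty":0,"tz":0,"twist":0}]'
python3 -m inch '[{"tx":4,"ty":0,"tz":0,"twist":0},{"tx":3,"ty":0,"tz":0,"twist":0}]'
python3 - <<'E'
from h import *
o,R=st()
a=np.radians(8.4);d=o['tool_pos'][:2]-np.array([.679,.206]);c,s=np.cos(a),np.sin(a)
print('fence xy',d@[c,s],d@[-s,c])
ci,p,d=snap('top','t11')
cv2.imwrite('pics/t11c.png',cv2.resize(p[125:225,230:350],None,fx=6,fy=6,interpolation=cv2.INTER_CUBIC))
ci,p,d=snap('wrist','w11')
E
```

```text
t: 11.9
tool_pos: [0.6604, -0.0454, 0.0235]
ee_rot: [0.65, 0.76, 0.001, 0.004]
wrist_force: [3.0, -6.7, 1.2]
grip_width: 0.7
t: 12.15
tool_pos: [0.6582, -0.0323, 0.0234]
ee_rot: [0.65, 0.76, 0.0, 0.004]
wrist_force: [1.4, -7.4, 2.3]
grip_width: 0.703
t: 12.32
tool_pos: [0.657, -0.0254, 0.0234]
ee_rot: [0.65, 0.76, 0.0, 0.004]
wrist_force: [1.4, -7.7, 2.8]
grip_width: 0.703
t 12.32 pos [ 0.657  -0.0254  0.0234] F [ 1.4 -7.7  2.8] T [-1.24 -0.19  0.18] g 0.703
toolx [-0.155  0.988 -0.005] tooly [0.988 0.155 0.005] toolz [ 0.006 -0.004 -1.   ] q [-0.12  0.32  1.77 -0.    1.04 -0.27]
fence xy -0.05556355413217522 -0.22574699500397455
```

View pics/t11c.png

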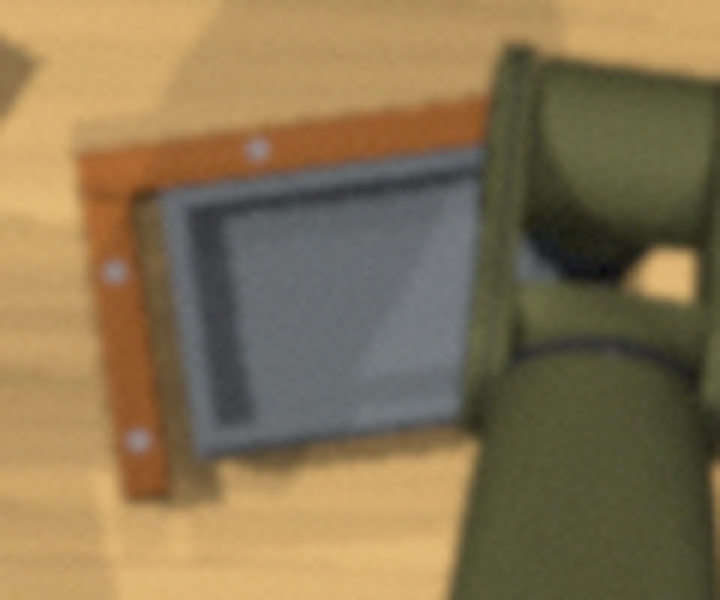

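View pics/w11.png

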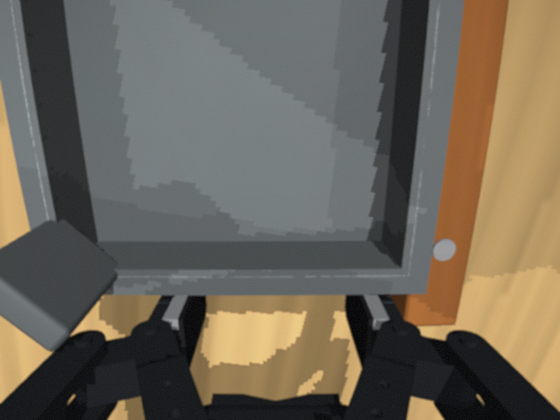

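```bash
python3 -m inch '[{"tx":-3,"ty":0,"tz":4,"twist":0},{"tx":0,"ty":0,"tz":3,"twist":0},{"tx":4,"ty":0,"tz":0,"twist":0},{"tx":4,"ty":0,"tz":0,"twist":0},{"tx":4,"ty":0,"tz":0,"twist":0}]'
python3 -m inch '[{"tx":3,"ty":0,"tz":0,"twist":0},{"tx":2,"ty":0,"tz":0,"twist":0}]'
python3 -m inch '[{"tx":2,"ty":0,"tz":0,"twist":0}]'
python3 - <<'E'
from h import *
o,R=st()
a=np.radians(8.4);d=o['tool_pos'][:2]-np.array([.679,.206]);c,s=np.cos(a),np.sin(a)
print('fence xy',d@[c,s],d@[-s,c])
ci,p,d=snap('top','t12')
cv2.imwrite('pics/t12c.png',cv2.resize(p[125:225,230:350],None,fx=6,fy=6,interpolation=cv2.INTER_CUBIC))
E
```

```text
t: 12.83
tool_pos: [0.6531, -0.0159, 0.013]
ee_rot: [0.65, 0.76, -0.001, 0.001]
wrist_force: [1.0, -6.3, -1.7]
grip_width: 0.706
t: 13.0
tool_pos: [0.6523, -0.0107, 0.013]
ee_rot: [0.65, 0.76, -0.001, 0.001]
wrist_force: [1.6, -6.2, -0.8]
grip_width: 0.701
t: 13.08
tool_pos: [0.6522, -0.0095, 0.013]
ee_rot: [0.65, 0.76, -0.001, 0.002]
wrist_force: [1.9, -14.8, -1.9]
grip_width: 0.704
t 13.08 pos [ 0.6522 -0.0095  0.013 ] F [  1.9 -14.8  -1.9] T [-2.1  -0.22  0.03] g 0.704
toolx [-0.155  0.988 -0.004] tooly [ 0.988  0.155 -0.   ] toolz [ 0.    -0.004 -1.   ] q [-0.1   0.33  1.78 -0.    1.03 -0.25]
fence xy -0.058018442153804695 -0.20930709519070287
```

View pics/t12c.png

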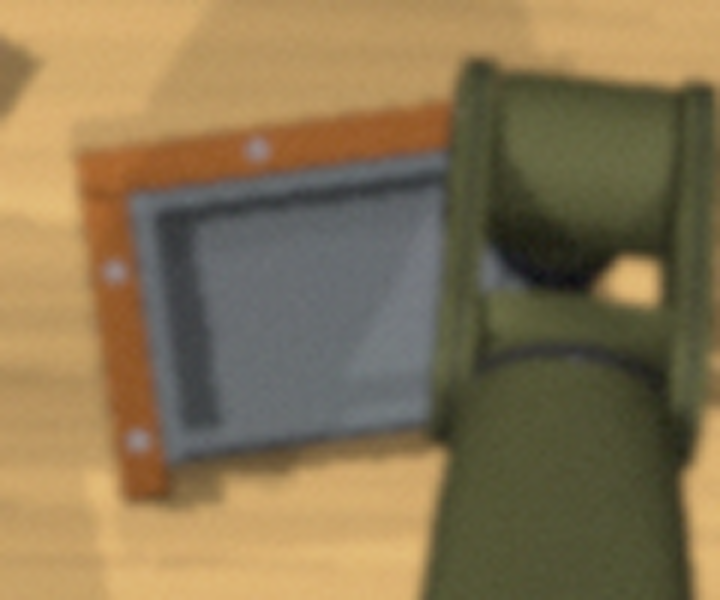

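```bash
python3 -m inch '[{"tx":2,"ty":0,"tz":0,"twist":0},{"tx":0,"ty":0,"tz":0,"twist":0}]'
python3 -m inch '[{"tx":-6,"ty":0,"tz":0,"twist":0},{"tx":-15,"ty":0,"tz":0,"twist":0},{"tx":-15,"ty":0,"tz":0,"twist":0},{"tx":-20,"ty":0,"tz":-40,"twist":0},{"tx":-20,"ty":0,"tz":-40,"twist":0},{"tx":-20,"ty":0,"tz":-40,"twist":0},{"tx":-20,"ty":0,"tz":-40,"twist":0},{"tx":0,"ty":-20,"tz":-20,"twist":0},{"tx":0,"ty":0,"tz":0,"twist":0}]'
python3 - <<'E'
from h import *
o,R=st()
ci,p,d=snap('top','t13')
cv2.imwrite('pics/t13c.png',cv2.resize(p[125:225,230:350],None,fx=6,fy=6,interpolation=cv2.INTER_CUBIC))
ci,p,d=snap('wrist','w13')
for t in ['fence','stack_corner','tray','lug','far_corner','lug_corner']:
    print(t,[(round(m['score'],2),np.round(c2w(ci,m['position']),3).tolist()) for m in bot.mark_of(t,'wrist')[:3]])
E
```

```text
t: 13.3
tool_pos: [0.6522, -0.0096, 0.0131]
ee_rot: [0.65, 0.76, -0.002, 0.003]
wrist_force: [2.7, -14.0, -1.5]
grip_width: 0.705
t: 14.05
tool_pos: [0.6509, -0.1213, 0.1901]
ee_rot: [0.652, 0.759, 0.002, 0.005]
wrist_force: [2.0, -0.7, 0.5]
grip_width: 0.706
t 14.05 pos [ 0.6509 -0.1213  0.1901] F [ 2.  -0.7  0.5] T [-0.03 -0.07 -0.  ] g 0.706
toolx [-0.151  0.989 -0.004] tooly [0.988 0.151 0.009] toolz [ 0.01  -0.003 -1.   ] q [-0.27  0.16  1.66 -0.    1.31 -0.42]
fence []
stack_corner [(0.3, [0.741, -0.311, -0.004])]
tray []
lug [(0.71, [0.577, 0.007, 0.082])]
far_corner [(0.88, [0.416, -0.092, 0.002])]
lug_corner [(0.82, [0.582, 0.004, 0.036])]
```

View pics/t13c.png

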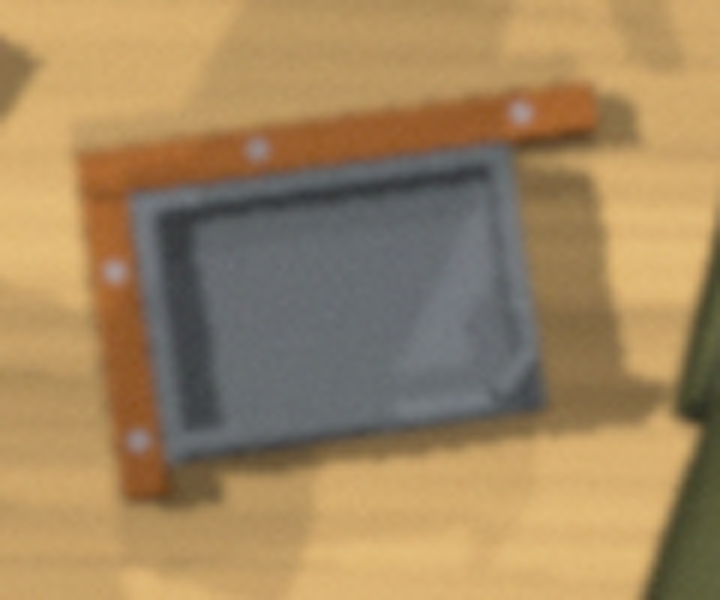

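View pics/w13.png

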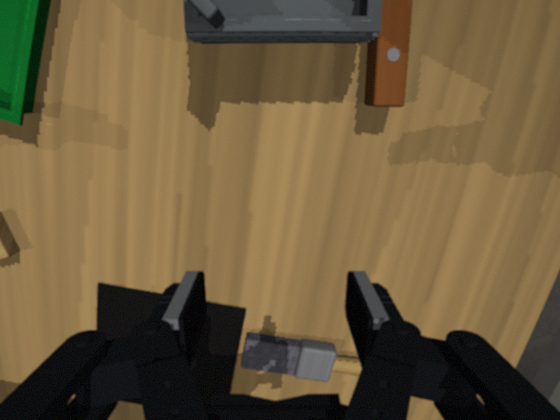

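```bash
python3 -m inch '[{"tx":33,"ty":-15.5,"tz":0,"twist":0},{"tx":33,"ty":-15.5,"tz":0,"twist":0},{"tx":33,"ty":-15.5,"tz":0,"twist":0},{"tx":33,"ty":-15.5,"tz":0,"twist":0},{"tx":33,"ty":-15.5,"tz":0,"twist":0},{"tx":33,"ty":-15.5,"tz":0,"twist":0},{"tx":32,"ty":-15,"tz":0,"twist":-0.12},{"tx":0,"ty":0,"tz":0,"twist":-0.12},{"tx":0,"ty":0,"tz":0,"twist":-0.12},{"tx":0,"ty":0,"tz":0,"twist":-0.12},{"tx":0,"ty":0,"tz":0,"twist":-0.12},{"tx":0,"ty":0,"tz":0,"twist":-0.12},{"tx":0,"ty":0,"tz":0,"twist":-0.12},{"tx":0,"ty":0,"tz":0,"twist":-0.12},{"tx":0,"ty":0,"tz":0,"twist":-0.12},{"tx":0,"ty":0,"tz":0,"twist":-0.12},{"tx":0,"ty":0,"tz":0,"twist":-0.12},{"tx":0,"ty":0,"tz":0,"twist":-0.12},{"tx":0,"ty":0,"tz":0,"twist":-0.12},{"tx":0,"ty":0,"tz":0,"twist":0}]'
python3 - <<'E'
from h import *
o,R=st()
a=np.radians(8.4);c,s=np.cos(a),np.sin(a)
t=np.array([.679,.206])+np.array([[c,-s],[s,c]])@[-.180,-.09]
e=np.r_[t-o['tool_pos'][:2],0]; print('delta tool',(R.T@e*1000).round(1),'world',t)
ang=np.degrees(np.arctan2(R[1,1],R[0,1])); print(ang)
E
```

```text
t: 16.12
tool_pos: [0.5067, 0.0927, 0.1815]
ee_rot: [-0.073, 0.997, -0.0, -0.001]
wrist_force: [0.0, -0.4, -0.5]
grip_width: 0.703
t 16.12 pos [0.5067 0.0927 0.1815] F [ 0.  -0.4 -0.5] T [-0.02 -0.03 -0.  ] g 0.703
toolx [-0.989 -0.145  0.001] tooly [-0.145  0.989  0.   ] toolz [-0.001 -0.    -1.   ] q [ 0.08 -0.15  1.99 -0.    1.3  -1.64]
delta tool [-7.  -3.1 -0. ] world [0.51407845 0.09067054]
98.34955007069335
```

Good; descend outside the face, then push +x again.

```bash
python3 -m inch '[{"tx":5,"ty":0,"tz":40,"twist":0},{"tx":0,"ty":0,"tz":40,"twist":0},{"tx":0,"ty":0,"tz":40,"twist":0},{"tx":0,"ty":0,"tz":34,"twist":0},{"tx":0,"ty":0,"tz":13,"twist":0},{"tx":-10,"ty":0,"tz":0,"twist":0},{"tx":-10,"ty":0,"tz":0,"twist":0},{"tx":-10,"ty":0,"tz":0,"twist":0}]'
python3 -m inch '[{"tx":-5,"ty":0,"tz":0,"twist":0},{"tx":-3,"ty":0,"tz":0,"twist":0}]'
python3 -m inch '[{"tx":-2,"ty":0,"tz":0,"twist":0},{"tx":-2,"ty":0,"tz":0,"twist":0}]'
```

```text
t: 16.78
tool_pos: [0.5345, 0.0964, 0.017]
ee_rot: [-0.071, 0.997, 0.0, 0.002]
wrist_force: [1.0, 0.5, -0.3]
grip_width: 0.707
t: 16.95
tool_pos: [0.5406, 0.0974, 0.0173]
ee_rot: [-0.072, 0.997, -0.0, -0.001]
wrist_force: [-12.0, -1.2, 8.9]
grip_width: 0.702
t: 17.12
tool_pos: [0.5419, 0.0979, 0.0165]
ee_rot: [-0.072, 0.997, 0.0, -0.003]
wrist_force: [-13.4, -1.9, 10.2]
grip_width: 0.707
```

```bash
python3 -m inch '[{"tx":-2,"ty":0,"tz":0,"twist":0},{"tx":-1,"ty":0,"tz":0,"twist":0}]'
python3 -m inch '[{"tx":-2,"ty":0,"tz":0,"twist":0},{"tx":0,"ty":0,"tz":0,"twist":0}]'
```

```text
t: 17.28
tool_pos: [0.5437, 0.0981, 0.0162]
ee_rot: [-0.072, 0.997, -0.0, -0.005]
wrist_force: [-17.8, -2.5, 13.9]
grip_width: 0.703
t: 17.45
tool_pos: [0.5436, 0.0981, 0.0163]
ee_rot: [-0.072, 0.997, -0.0, -0.007]
wrist_force: [-23.4, -3.9, 18.2]
grip_width: 0.7
```

```bash
python3 -m inch '[{"tx":8,"ty":0,"tz":0,"twist":0},{"tx":20,"ty":0,"tz":0,"twist":0},{"tx":0,"ty":0,"tz":-40,"twist":0},{"tx":0,"ty":0,"tz":-40,"twist":0},{"tx":0,"ty":0,"tz":-40,"twist":0},{"tx":0,"ty":0,"tz":-20,"twist":0},{"tx":-16,"ty":-30,"tz":0,"twist":0},{"tx":-16,"ty":-30,"tz":0,"twist":0},{"tx":-16,"ty":-30,"tz":0,"twist":0.1},{"tx":0,"ty":0,"tz":0,"twist":0.12},{"tx":0,"ty":0,"tz":0,"twist":0.12},{"tx":0,"ty":0,"tz":0,"twist":0.12},{"tx":0,"ty":0,"tz":0,"twist":0.12},{"tx":0,"ty":0,"tz":0,"twist":0.12},{"tx":0,"ty":0,"tz":0,"twist":0.085},{"tx":0,"ty":0,"tz":0,"twist":0}]' 60
python3 - <<'E'
from h import *
o,R=st()
print(np.degrees(np.arctan2(R[1,1],R[0,1])))
ci,p,d=snap('wrist','w14'); np.save('w14.npy',d)
for t in ['lug','lug_corner']:
    print(t,[(round(m['score'],2),np.round(c2w(ci,m['position']),3).tolist()) for m in bot.mark_of(t,'wrist')[:3]])
ci,p,d=snap('top','t14')
cv2.imwrite('pics/t14c.png',cv2.resize(p[125:225,230:350],None,fx=6,fy=6,interpolation=cv2.INTER_CUBIC))
ci,p,d=snap('side','s14')
for t in ['lug']:
    print(t,[(round(m['score'],2),np.round(c2w(ci,m['position']),3).tolist()) for m in bot.mark_of(t,'side')[:4]])
E
```

```text
t: 18.78
tool_pos: [0.5824, 0.0121, 0.157]
ee_rot: [0.316, 0.949, 0.0, 0.002]
wrist_force: [-0.6, -0.5, 0.2]
grip_width: 0.706
t 18.78 pos [0.5824 0.0121 0.157 ] F [-0.6 -0.5  0.2] T [ 0.01  0.03 -0.02] g 0.706
toolx [-0.8    0.6   -0.003] tooly [0.6   0.8   0.002] toolz [ 0.003 -0.    -1.   ] q [-0.07  0.02  1.87  0.    1.25 -1.  ]
53.1248152291575
lug [(0.69, [0.584, 0.008, 0.079])]
lug_corner [(0.87, [0.581, 0.003, 0.034])]
lug [(0.72, [0.258, 0.602, 0.046]), (0.71, [0.584, 0.013, 0.086]), (0.71, [0.669, 0.357, 0.047]), (0.64, [0.27, 0.054, 0.051])]
```

View pics/w14.png

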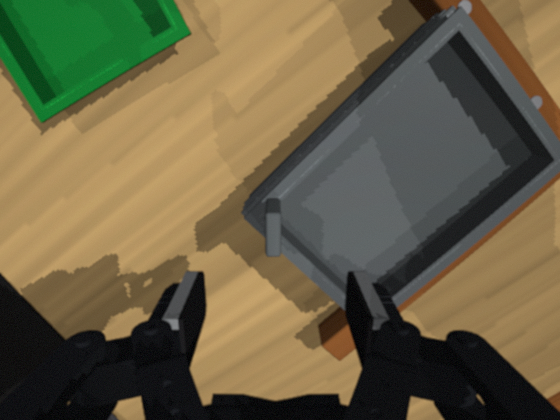

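View pics/t14c.png

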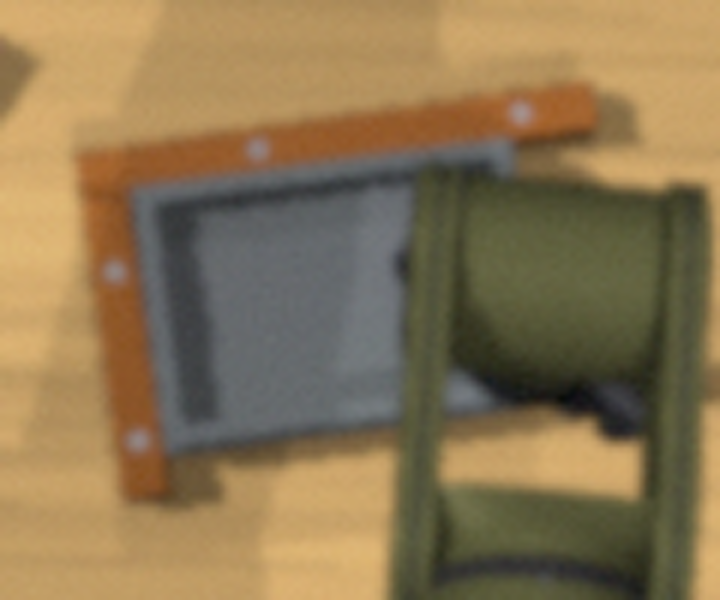

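View pics/s14.png

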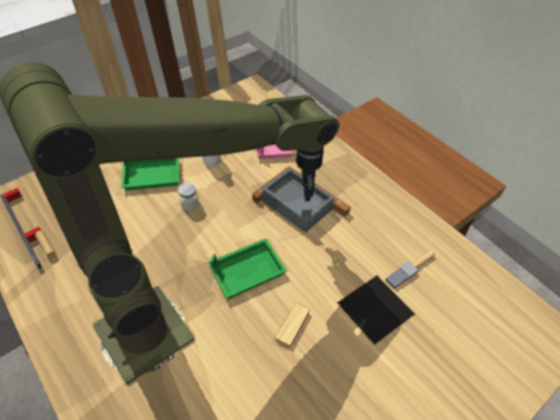

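```bash
python3 - <<'E'
from h import *
o=bot.get_obs();R=Rn.from_quat(o['ee_rot']).as_matrix()
ci=bot.camera_info('wrist'); d=np.load('w14.npy')
vv,uu=np.mgrid[190:270,255:300]; z=d[vv,uu].ravel()
X=pix2w(ci,np.c_[uu.ravel(),vv.ravel()],z=z)
m=X[:,2]>.090
L=X[m]; print(m.sum(),L.min(0),L.max(0))
T=(L-o['tool_pos'])@R*1000
top=T[L[:,2]>.0945]; print(len(top),top.min(0),top.max(0),np.percentile(top,[5,50,95],axis=0).round(1))
# edge heights below/lug face
print(np.percentile(T,[2,50,98],axis=0).round(1))
E
cat > /dev/null
python3 - <<'E'
import cv2
p=cv2.imread('pics/w14.png')[180:280,220:340]
cv2.imwrite('pics/w14c.png',cv2.resize(p,None,fx=6,fy=6,interpolation=cv2.INTER_CUBIC))
E
```

```text
750 [ 0.51637743 -0.00335914  0.09026437] [0.59705447 0.05972234 0.30838185]
704 [ -18.43293012   -6.99349376 -152.79099881] [80.43893519  2.5294842  61.11628022] [[-16.4  -6.3  57.9]
 [ -2.2  -1.9  59.3]
 [ 10.7   2.4  60.5]]
[[ -17.3   -6.9 -152.8]
 [  -1.6   -1.9   59.3]
 [  80.4    2.5   63.3]]
```

View pics/w14c.png

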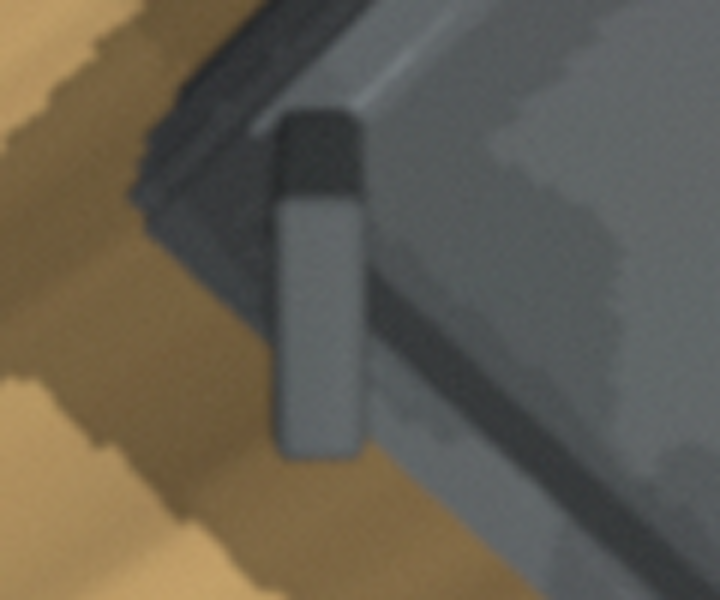

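```bash
python3 -m inch '[{"tx":-3,"ty":-2.2,"tz":30,"twist":0},{"tx":0,"ty":0,"tz":30,"twist":0},{"tx":0,"ty":0,"tz":20,"twist":0},{"tx":0,"ty":0,"tz":5,"twist":0},{"tx":0,"ty":0,"tz":0,"twist":0},{"tx":0,"ty":0,"tz":0,"twist":0}]' 26
python3 - <<'E'
from h import *
o,R=st()
ci,p,d=snap('wrist','w15')
E
```

```text
t: 19.58
tool_pos: [0.5829, 0.0087, 0.0712]
ee_rot: [0.315, 0.949, 0.0, 0.001]
wrist_force: [0.1, 0.2, 0.8]
grip_width: 0.305
t 19.58 pos [0.5829 0.0087 0.0712] F [0.1 0.2 0.8] T [ 0.01  0.01 -0.  ] g 0.305
toolx [-0.801  0.598 -0.001] tooly [0.598 0.801 0.001] toolz [ 0.001 -0.    -1.   ] q [-0.08  0.12  1.92 -0.    1.1  -1.01]
```

View pics/w15.png

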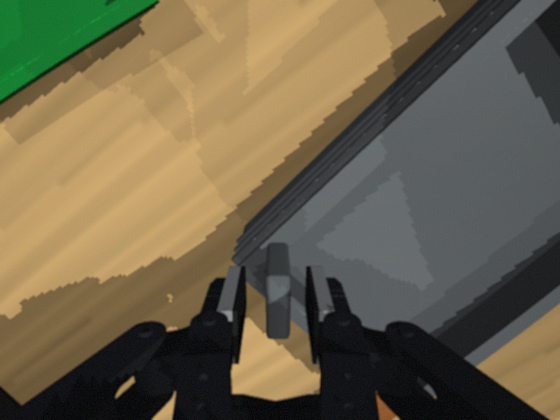

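```bash
python3 -m inch '[{"tx":0,"ty":0,"tz":0,"twist":0},{"tx":0,"ty":0,"tz":0,"twist":0},{"tx":0,"ty":0,"tz":0,"twist":0},{"tx":0,"ty":0,"tz":0,"twist":0}]' 0
python3 - <<'E'
from h import *
o,R=st()
ci,p,d=snap('wrist','w16')
vv,uu=np.mgrid[230:420:2,200:350:2]; z=d[vv,uu].ravel()
X=pix2w(ci,np.c_[uu.ravel(),vv.ravel()],z=z); T=(X-o['tool_pos'])@R*1000
for y0,y1 in [(-30,-7),(-3,3),(7,30)]:
    m=(T[:,1]>y0)&(T[:,1]<y1)&(np.abs(T[:,0])<25)&(T[:,2]<40)&(T[:,2]>-50)
    print(y0,m.sum(),T[m].min(0).round(1),T[m].max(0).round(1),np.percentile(T[m,2],[90,98]).round(1))
cv2.imwrite('pics/w16c.png',cv2.resize(p[220:420,190:370],None,fx=4,fy=3,interpolation=cv2.INTER_CUBIC))
E
```

```text
t: 19.97
tool_pos: [0.584, 0.0087, 0.0728]
ee_rot: [0.315, 0.949, 0.001, 0.002]
wrist_force: [-1.0, 0.8, 7.1]
grip_width: 0.102
t 19.97 pos [0.584  0.0087 0.0728] F [-1.   0.8  7.1] T [0.1  0.05 0.07] g 0.102
toolx [-0.801  0.598 -0.003] tooly [0.598 0.801 0.002] toolz [ 0.004 -0.    -1.   ] q [-0.08  0.12  1.92  0.    1.1  -1.01]
-30 546 [ -5.  -24.3 -49.5] [14.7 -7.  37.3] [21.4 33.6]
-3 391 [-14.6  -3.  -26.8] [19.6  3.   9.4] [5.4 9. ]
7 719 [-24.9   7.  -49.7] [19.3 30.  35.3] [34.2 34.8]
```

View pics/w16c.png

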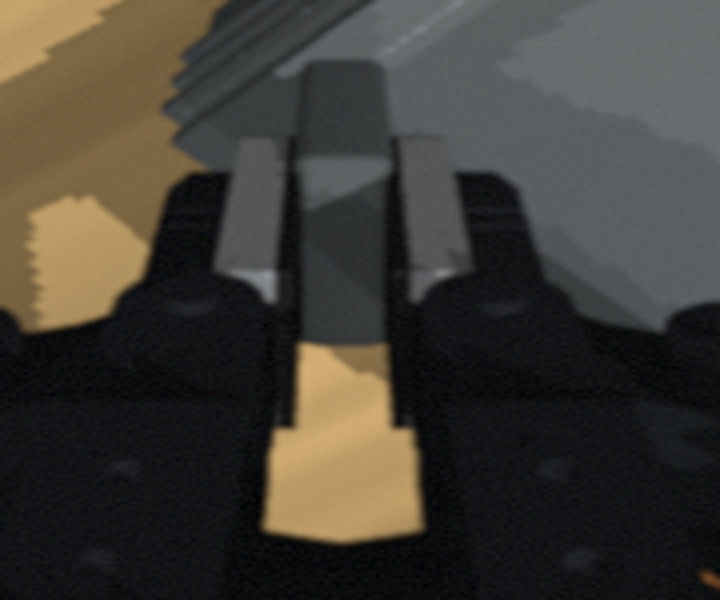

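```bash
python3 -m inch '[{"tx":0,"ty":2,"tz":-1,"twist":0},{"tx":0,"ty":2,"tz":-1,"twist":0},{"tx":0,"ty":1,"tz":-1,"twist":0},{"tx":0,"ty":0,"tz":0,"twist":0}]' 0
python3 -m inch '[{"tx":0,"ty":0.5,"tz":-2,"twist":0},{"tx":0,"ty":0.5,"tz":-2,"twist":0},{"tx":0,"ty":0,"tz":0,"twist":0}]'
cat >> h.py <<'E'
def look(fn):
    o,R=st()
    ci,p,d=snap('side',fn+'s'); cv2.imwrite('pics/'+fn+'sc.png',cv2.resize(p[150:250,230:370],None,fx=5,fy=5,interpolation=cv2.INTER_CUBIC))
    ci,p,d=snap('wrist',fn+'w')
    np.save(fn+'.npy',d)
    return o,R,ci,p,d
E
python3 - <<'E'
from h import *
look('p1')
E
```

```text
t: 20.35
tool_pos: [0.5843, 0.0119, 0.073]
ee_rot: [0.315, 0.949, -0.001, -0.001]
wrist_force: [-2.1, -4.1, 1.1]
grip_width: 0.097
t: 20.6
tool_pos: [0.5849, 0.0127, 0.0767]
ee_rot: [0.315, 0.949, -0.001, -0.001]
wrist_force: [-2.5, -4.3, -1.7]
grip_width: 0.102
t 20.6 pos [0.5849 0.0127 0.0767] F [-2.5 -4.3 -1.7] T [-1.19  0.51 -0.04] g 0.102
toolx [-0.801  0.598  0.001] tooly [ 0.598  0.801 -0.003] toolz [-0.003 -0.002 -1.   ] q [-0.07  0.12  1.91 -0.    1.11 -1.  ]
```

View pics/p1sc.png

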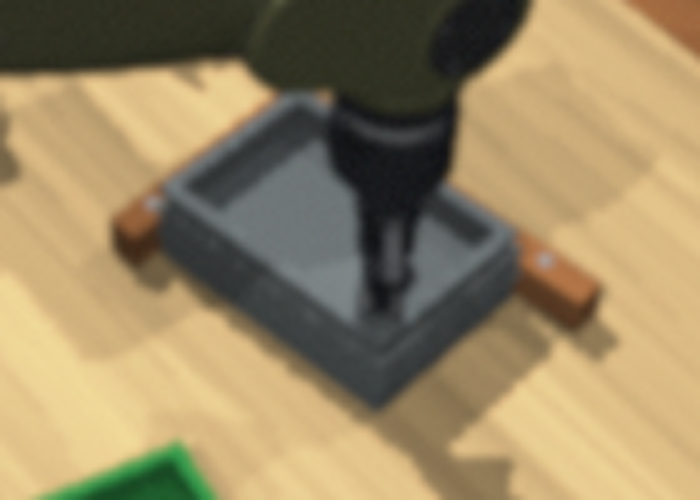

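View pics/p1w.png

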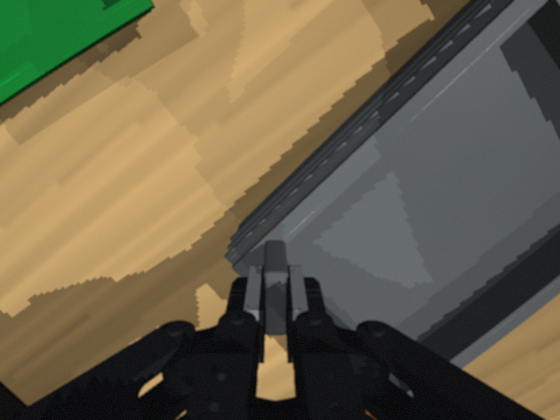

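```bash
cat >> h.py <<'E'
def tilt(cam='top'):
    ci=bot.camera_info(cam); p,d=bot.grab_frame(cam)
    vv,uu=np.mgrid[0:420,0:560]; z=d.ravel(); ok=z>0
    X=pix2w(ci,np.c_[uu.ravel(),vv.ravel()][ok],z=z[ok])
    a=np.radians(8.4);c,s=np.cos(a),np.sin(a); D=X[:,:2]-[.679,.206]
    fx,fy=D@[c,s],D@[-s,c]
    m=(fx>-.120)&(fx<-.025)&(fy>-.175)&(fy<-.03)&(X[:,2]>.025)&(X[:,2]<.075)
    m&=~((fx<-.06)&(fy<-.12)) if cam=='top' else True
    A=np.c_[fx,fy,np.ones(len(fx))][m];b=X[m,2]
    for _ in range(8):
        k=np.linalg.lstsq(A,b,rcond=None)[0]; r=b-A@k; q=np.abs(r)<max(2.0*np.median(np.abs(r)),.0015); A,b=A[q],b[q]
    f=lambda x,y:round(1000*(k@[x,y,1]-.003),1)
    print(cam,'n',len(b),'res',np.std(b-A@k).round(4),'lugc',f(-.131,-.191),'far',f(-.009,-.009),'+x-y',f(-.009,-.191),'-x+y',f(-.131,-.009))
E
python3 - <<'E'
from h import *
tilt('top'); tilt('wrist'); tilt('side')
E
```

```text
top n 412 res 0.0012 lugc 40.0 far 34.8 +x-y 37.2 -x+y 37.7
wrist n 38810 res 0.0006 lugc 40.3 far 36.2 +x-y 38.6 -x+y 37.9
side n 274 res 0.0011 lugc 42.8 far 36.5 +x-y 41.9 -x+y 37.4
```

```bash
python3 -m inch '[{"tx":0,"ty":0.5,"tz":-2,"twist":0},{"tx":0,"ty":0.5,"tz":-2,"twist":0},{"tx":0,"ty":0.5,"tz":-2,"twist":0},{"tx":0,"ty":0,"tz":0,"twist":0}]'
python3 - <<'E'
from h import *
st();tilt('wrist')
E
```

```text
t: 21.18
tool_pos: [0.5854, 0.0139, 0.0822]
ee_rot: [0.315, 0.949, -0.002, -0.001]
wrist_force: [-1.8, -6.0, -3.9]
grip_width: 0.095
t 21.18 pos [0.5854 0.0139 0.0822] F [-1.8 -6.  -3.9] T [-1.61  0.64  0.05] g 0.095
toolx [-0.802  0.598  0.002] tooly [ 0.598  0.802 -0.004] toolz [-0.004 -0.002 -1.   ] q [-0.07  0.11  1.91 -0.    1.12 -1.  ]
wrist n 38029 res 0.0006 lugc 46.2 far 36.3 +x-y 42.9 -x+y 39.6
```

```bash
python3 -m inch '[{"tx":0,"ty":0.5,"tz":-2,"twist":0},{"tx":0,"ty":0.5,"tz":-2,"twist":0},{"tx":0,"ty":0.5,"tz":-2,"twist":0},{"tx":0,"ty":0,"tz":0,"twist":0}]'
python3 - <<'E'
from h import *
st();tilt('wrist')
E
python3 -m inch '[{"tx":0,"ty":0.5,"tz":-2,"twist":0},{"tx":0,"ty":0.5,"tz":-2,"twist":0},{"tx":0,"ty":0.5,"tz":-2,"twist":0},{"tx":0,"ty":0,"tz":0,"twist":0}]'
python3 - <<'E'
from h import *
tilt('wrist');tilt('top');look('p2')
E
```

```text
t: 21.57
tool_pos: [0.5868, 0.0153, 0.0888]
ee_rot: [0.315, 0.949, -0.001, -0.001]
wrist_force: [-1.8, -5.5, -3.0]
grip_width: 0.096
t 21.57 pos [0.5868 0.0153 0.0888] F [-1.8 -5.5 -3. ] T [-1.52  0.67  0.06] g 0.096
toolx [-0.801  0.598  0.001] tooly [ 0.598  0.801 -0.003] toolz [-0.002 -0.002 -1.   ] q [-0.06  0.11  1.9  -0.    1.13 -0.99]
wrist n 36906 res 0.0006 lugc 53.0 far 37.8 +x-y 47.7 -x+y 43.0
t: 21.95
tool_pos: [0.5881, 0.0168, 0.0952]
ee_rot: [0.315, 0.949, -0.001, -0.001]
wrist_force: [-1.9, -5.2, -4.8]
grip_width: 0.1
wrist n 35535 res 0.0006 lugc 60.0 far 39.0 +x-y 52.9 -x+y 46.1
top n 428 res 0.0014 lugc 59.8 far 37.8 +x-y 52.9 -x+y 44.7
t 22.05 pos [0.588  0.0168 0.095 ] F [-3.  -5.4 -4.5] T [-1.64  0.77  0.08] g 0.097
toolx [-0.801  0.598  0.001] tooly [ 0.598  0.801 -0.002] toolz [-0.002 -0.001 -1.   ] q [-0.06  0.1   1.9  -0.    1.15 -0.99]
```

View pics/p2sc.png

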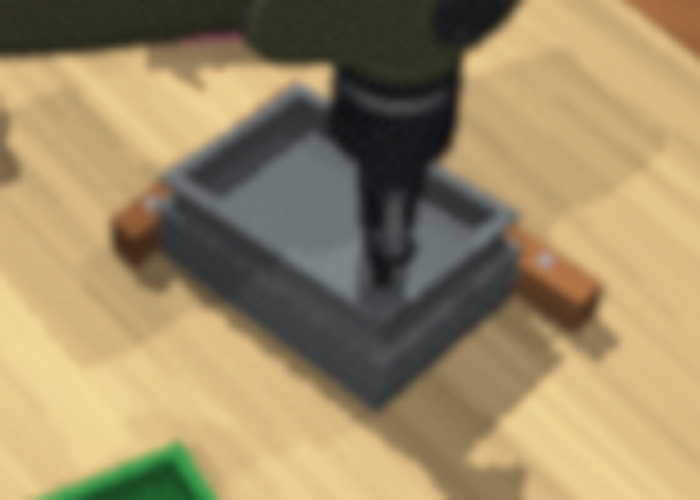

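View pics/p2w.png

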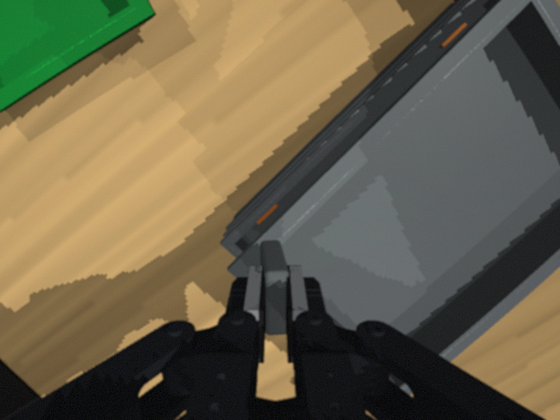

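```bash
python3 -m inch '[{"tx":0,"ty":-0.7,"tz":-2,"twist":0},{"tx":0,"ty":-0.7,"tz":-2,"twist":0},{"tx":0,"ty":-0.7,"tz":-2,"twist":0},{"tx":0,"ty":-0.7,"tz":-2,"twist":0},{"tx":0,"ty":0,"tz":0,"twist":0}]'
python3 - <<'E'
from h import *
tilt('wrist')
E
python3 -m inch '[{"tx":0,"ty":-0.5,"tz":-2,"twist":0},{"tx":0,"ty":-0.5,"tz":-2,"twist":0},{"tx":0,"ty":0,"tz":-2,"twist":0},{"tx":0,"ty":0,"tz":-2,"twist":0},{"tx":0,"ty":0,"tz":-2,"twist":0},{"tx":0,"ty":0,"tz":0,"twist":0}]'
python3 - <<'E'
from h import *
tilt('wrist');tilt('top');look('p3')
E
```

```text
t: 22.57
tool_pos: [0.5883, 0.0156, 0.1051]
ee_rot: [0.316, 0.949, 0.001, 0.002]
wrist_force: [0.1, -0.3, -1.9]
grip_width: 0.096
wrist n 34134 res 0.0005 lugc 68.3 far 63.7 +x-y 66.9 -x+y 65.1
t: 23.12
tool_pos: [0.5867, 0.014, 0.114]
ee_rot: [0.315, 0.949, 0.0, 0.0]
wrist_force: [0.1, 0.1, -2.0]
grip_width: 0.096
wrist n 388 res 0.0006 lugc 27.1 far 86.7 +x-y 85.8 -x+y 28.0
top n 217 res 0.0009 lugc 71.9 far 69.5 +x-y 70.4 -x+y 71.0
t 23.22 pos [0.5864 0.0141 0.1134] F [ 0.6  0.3 -1. ] T [-0.14  0.07 -0.02] g 0.099
toolx [-0.801  0.599 -0.   ] tooly [0.599 0.801 0.   ] toolz [ 0.  0. -1.] q [-0.07  0.08  1.89  0.    1.18 -1.  ]
```

View pics/p3sc.png

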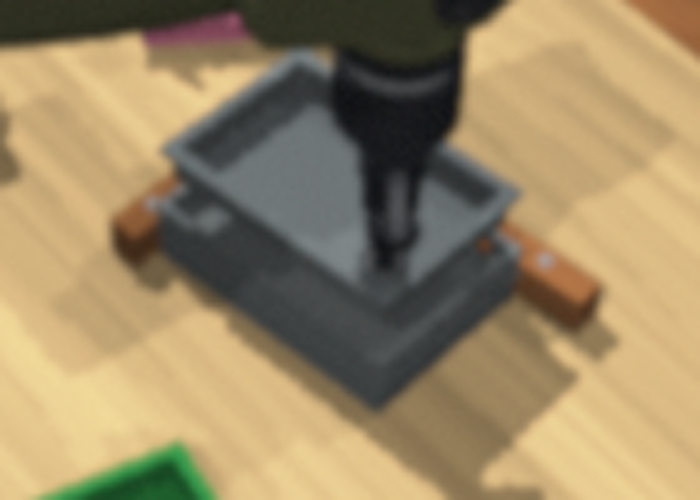

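```bash
python3 -m inch '[{"tx":0,"ty":0,"tz":-8,"twist":0},{"tx":0,"ty":0,"tz":-14,"twist":0},{"tx":0,"ty":0,"tz":-18,"twist":0},{"tx":0,"ty":0,"tz":-18,"twist":0},{"tx":0,"ty":0,"tz":-14,"twist":0},{"tx":0,"ty":0,"tz":-8,"twist":0},{"tx":0,"ty":0,"tz":0,"twist":0}]'
python3 - <<'E'
from h import *
ci,p,d=snap('top','t20')
cv2.imwrite('pics/t20c.png',cv2.resize(p[125:225,230:350],None,fx=6,fy=6,interpolation=cv2.INTER_CUBIC))
E
python3 -m inch '[{"tx":-5,"ty":-10,"tz":0,"twist":0},{"tx":-9,"ty":-17,"tz":0,"twist":0},{"tx":-12,"ty":-22,"tz":0,"twist":0},{"tx":-12,"ty":-22,"tz":0,"twist":0},{"tx":-12,"ty":-22,"tz":0,"twist":0},{"tx":-12,"ty":-22,"tz":0,"twist":0},{"tx":-12,"ty":-22,"tz":0,"twist":0},{"tx":-12,"ty":-22,"tz":0,"twist":0},{"tx":-12,"ty":-22,"tz":0,"twist":0},{"tx":-12,"ty":-22,"tz":0,"twist":0},{"tx":-12,"ty":-22,"tz":0,"twist":0},{"tx":-12,"ty":-22,"tz":0,"twist":0},{"tx":-12,"ty":-22,"tz":0,"twist":0},{"tx":-12,"ty":-22,"tz":0,"twist":0},{"tx":-12,"ty":-22,"tz":0,"twist":0},{"tx":-12,"ty":-22,"tz":0,"twist":0},{"tx":-12,"ty":-22,"tz":0,"twist":0},{"tx":-9,"ty":-17,"tz":0,"twist":0},{"tx":-6,"ty":-11,"tz":0,"twist":0},{"tx":0,"ty":0,"tz":0,"twist":0}]'
python3 - <<'E'
from h import *
o,R=st()
ci,p,d=snap('wrist','m1'); ci,p,d=snap('side','m1s')
ci,p,d=snap('top','m1t')
for t in ['tray','far_corner','lug_corner','lug']:
    print(t,[(round(m['score'],2),np.round(c2w(ci,m['position']),3).tolist()) for m in bot.mark_of(t,'top')[:4]])
E
```

```text
t: 23.9
tool_pos: [0.588, 0.014, 0.1969]
ee_rot: [0.315, 0.949, 0.001, 0.003]
wrist_force: [0.1, -1.0, -1.9]
grip_width: 0.096
t: 25.62
tool_pos: [0.522, -0.4216, 0.1921]
ee_rot: [0.317, 0.949, 0.0, -0.001]
wrist_force: [-0.7, 0.3, -1.9]
grip_width: 0.098
t 25.62 pos [ 0.522  -0.4216  0.1921] F [-0.7  0.3 -1.9] T [-0.13  0.05 -0.01] g 0.098
toolx [-0.799  0.601  0.001] tooly [ 0.601  0.799 -0.   ] toolz [-0.001  0.001 -1.   ] q [-0.76  0.19  1.63 -0.    1.33 -1.69]
tray [(0.84, [0.563, -0.334, 0.148]), (0.83, [0.754, 0.402, -0.001]), (0.64, [0.303, 0.517, 0.001])]
far_corner [(0.91, [0.608, -0.233, 0.156]), (0.69, [0.352, 0.417, -0.001]), (0.67, [0.85, 0.442, 0.0]), (0.56, [0.417, -0.09, 0.002])]
lug_corner [(0.91, [0.26, 0.058, -0.001]), (0.77, [0.512, -0.431, 0.155]), (0.76, [0.253, 0.612, 0.002])]
lug [(0.76, [0.524, -0.423, 0.2]), (0.73, [0.267, 0.053, 0.047]), (0.56, [0.254, 0.602, 0.044]), (0.55, [0.665, 0.354, 0.044])]
```

View pics/m1t.png

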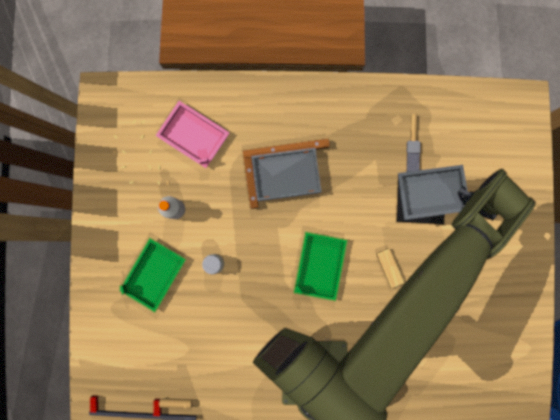

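View pics/m1s.png

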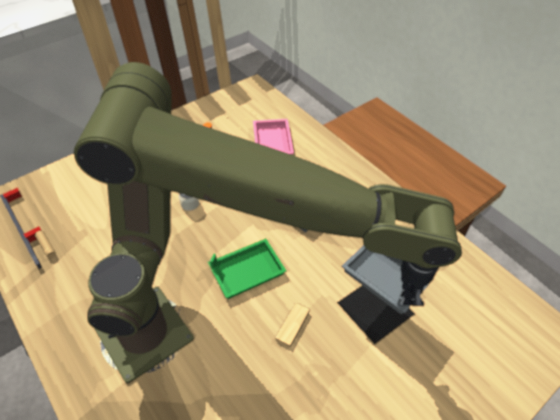

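View pics/m1.png

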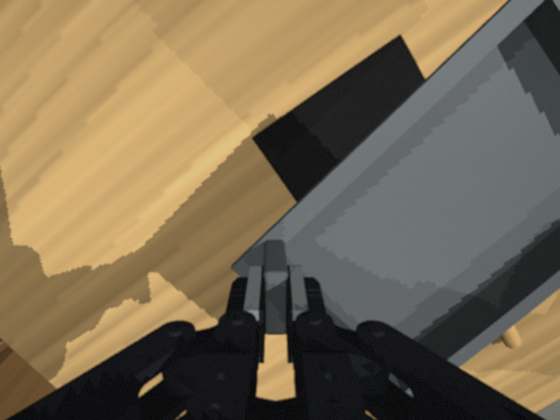

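Run:
```python
from h import *
ci=bot.camera_info('top')
p0=cv2.imread('pics/top0.png')
m=(p0.max(2)<45).astype(np.uint8); m[:160]=0;m[235:]=0;m[:,:380]=0;m[:,460:]=0
n,l,s_,c=cv2.connectedComponentsWithStats(m); i=1+np.argmax(s_[1:,4])
cnt=max(cv2.findContours((l==i).astype(np.uint8),0,2)[0],key=cv2.contourArea)
r=cv2.minAreaRect(cnt); print(r)
print('mat ctr',pix2w(ci,[r[0]],plane=.003), pix2w(ci,cv2.boxPoints(r),plane=.003).round(3))
# tray
p=cv2.imread('pics/m1t.png')
_,d=bot.grab_frame('top')
vv,uu=np.mgrid[160:235,390:480]; z=d[vv,uu].ravel()
X=pix2w(ci,np.c_[uu.ravel(),vv.ravel()],z=z)
def fit(lo,hi):
    q=(X[:,2]>lo)&(X[:,2]<hi)&(X[:,0]<.65)&(X[:,0]>.47)&(X[:,1]>-.40); Y=X[q]
    for _ in range(6):
        A=np.c_[Y[:,:2],np.ones(len(Y))];k=np.linalg.lstsq(A,Y[:,2],rcond=None)[0];r=np.abs(Y[:,2]-A@k);Y=Y[r<max(2*np.median(r),.001)]
    return k,len(Y),Y
k,n,Y=fit(.135,.17);print('floor',k[:2],np.degrees(np.arctan(np.hypot(*k[:2]))),n,k@[.56,-.338,1])
h=X[(X[:,2]>.168)&(X[:,2]<.19)];rr=cv2.minAreaRect((h[:,:2]*1000).astype(np.float32));print('rim',rr,len(h))
st()
p=cv2.imread('pics/m1t.png')
cv2.imwrite('pics/m1tc.png',cv2.resize(p[125:225,230:350],None,fx=6,fy=6,interpolation=cv2.INTER_CUBIC))
cv2.imwrite('pics/m1td.png',cv2.resize(p[150:240,380:500],None,fx=6,fy=6,interpolation=cv2.INTER_CUBIC))
```

```text
((420.55975341796875, 198.5649871826172), (44.79446792602539, 46.04338455200195), 2.385944128036499)
mat ctr [[ 0.55735649 -0.3388091   0.003     ]] [[ 0.485 -0.262  0.003]
 [ 0.634 -0.269  0.003]
 [ 0.631 -0.417  0.003]
 [ 0.481 -0.409  0.003]]
floor [-0.01880009 -0.02473899] 1.7797144697659348 830 0.15665913535910017
rim ((564.9256591796875, -333.2786865234375), (136.56446838378906, 199.2773895263672), 8.221688270568848) 700
t 26.02 pos [ 0.5237 -0.4186  0.1935] F [-0.3  0.2 -2.2] T [-0.15  0.06  0.  ] g 0.097
toolx [-0.802  0.598 -0.   ] tooly [0.598 0.802 0.   ] toolz [ 0. -0. -1.] q [-0.75  0.19  1.63  0.    1.33 -1.68]
```

View pics/m1tc.png

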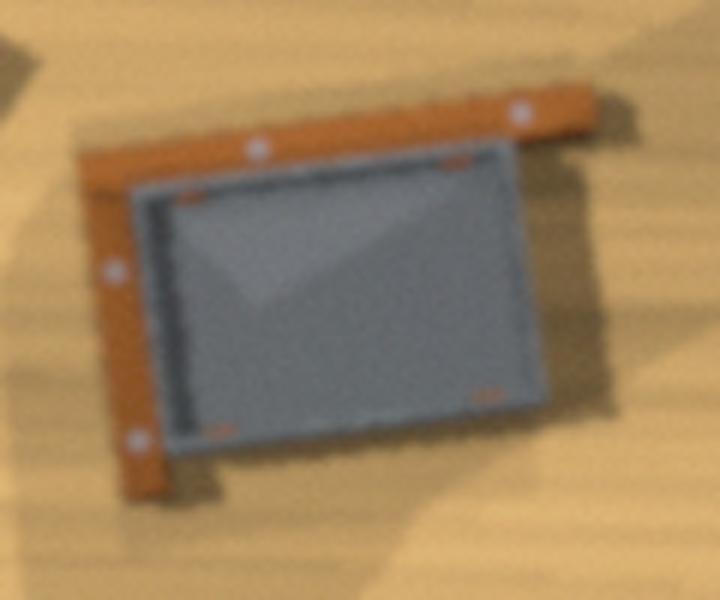

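View pics/m1td.png

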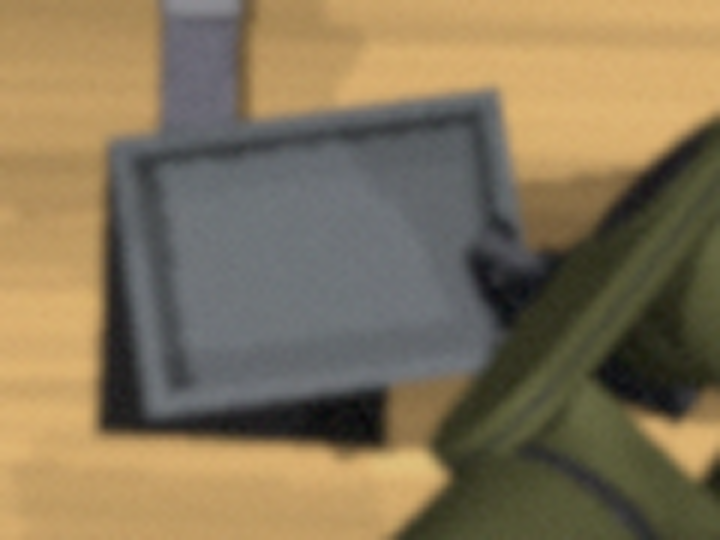

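```bash
python3 -m inch '[{"tx":1,"ty":-3,"tz":0,"twist":0},{"tx":1,"ty":-4,"tz":0,"twist":0},{"tx":0,"ty":-1,"tz":0,"twist":0},{"tx":0,"ty":0,"tz":0,"twist":0},{"tx":0,"ty":0,"tz":0,"twist":0},{"tx":0,"ty":0,"tz":0,"twist":0},{"tx":0,"ty":0,"tz":0,"twist":0},{"tx":0,"ty":0,"tz":0,"twist":0}]'
cat > lv.py <<'E'
from h import *
o,R=st()
for cam in ['wrist','top']:
    ci=bot.camera_info(cam); p,d=bot.grab_frame(cam)
    vv,uu=np.mgrid[0:420,0:560]; z=d.ravel(); ok=z>0
    X=pix2w(ci,np.c_[uu.ravel(),vv.ravel()][ok],z=z[ok])
    L=(X-o['tool_pos'])@R  # tool frame; tray centre at ty +.098
    c=o['tool_pos'][:2]+[.0403,.0898]
    a=np.radians(8.4); D=X[:,:2]-c; fx=D@[np.cos(a),np.sin(a)]; fy=D@[-np.sin(a),np.cos(a)]
    q=(np.abs(fx)<.048)&(np.abs(fy)<.075)&(X[:,2]>.13)&(X[:,2]<.175)&~((fx<-.01)&(fy<-.03)); Y=X[q]
    for _ in range(6):
        A=np.c_[Y[:,:2],np.ones(len(Y))];k=np.linalg.lstsq(A,Y[:,2],rcond=None)[0];r=np.abs(Y[:,2]-A@k);Y=Y[r<max(2*np.median(r),.001)]
    print(cam,len(Y),k[:2].round(4),'tilt',np.degrees(np.hypot(*k[:2])).round(2),'floor z ctr',(k@[*c,1]).round(4))
    if cam=='top':
        q=(X[:,2]>.168)&(X[:,2]<.19)&(np.abs(X[:,0]-.56)<.15)&(np.abs(X[:,1]+.34)<.16)
        print(cv2.minAreaRect((X[q,:2]*1000).astype(np.float32)))
        print([(round(m['score'],2),np.round(c2w(ci,m['position']),3).tolist()) for m in bot.mark_of('tray','top')[:4]])
E
python3 lv.py
```

```text
t: 26.68
tool_pos: [0.5169, -0.4247, 0.1933]
ee_rot: [0.315, 0.949, 0.0, -0.0]
wrist_force: [0.4, -0.1, -1.6]
grip_width: 0.097
t 26.68 pos [ 0.5169 -0.4247  0.1933] F [ 0.4 -0.1 -1.6] T [-0.14  0.08 -0.  ] g 0.097
toolx [-0.801  0.599  0.   ] tooly [ 0.599  0.801 -0.   ] toolz [-0.  0. -1.] q [-0.77  0.18  1.63 -0.    1.33 -1.7 ]
wrist 31540 [-0.0173 -0.0215] tilt 1.58 floor z ctr 0.1566
top 729 [-0.0193 -0.0321] tilt 2.15 floor z ctr 0.1561
((557.839599609375, -338.28802490234375), (136.9867706298828, 199.0833740234375), 7.84662389755249)
[(0.89, [0.561, -0.342, 0.15]), (0.75, [0.301, 0.517, 0.0]), (0.64, [0.341, -0.019, -0.001]), (0.6, [0.753, 0.398, -0.001])]
```

```bash
python3 -m inch '[{"tx":0,"ty":0,"tz":0,"twist":0},{"tx":0,"ty":0,"tz":0,"twist":0},{"tx":0,"ty":0,"tz":0,"twist":0},{"tx":0,"ty":0,"tz":0,"twist":0},{"tx":0,"ty":0,"tz":0,"twist":0},{"tx":0,"ty":0,"tz":0,"twist":0},{"tx":0,"ty":0,"tz":0,"twist":0},{"tx":0,"ty":0,"tz":0,"twist":0},{"tx":0,"ty":0,"tz":0,"twist":0},{"tx":0,"ty":0,"tz":0,"twist":0},{"tx":0,"ty":0,"tz":0,"twist":0},{"tx":0,"ty":0,"tz":0,"twist":0}]'
python3 lv.py
python3 - <<'E'
from h import *
ci,p,d=snap('top','fin')
for t in ['stack_corner','fence','glue_bottle','screw_jar','glue_brush','offcut']:
    print(t,[(round(m['score'],2),np.round(c2w(ci,m['position']),3).tolist()) for m in bot.mark_of(t,'top')[:2]])
# stack rim top 52mm corners
vv,uu=np.mgrid[130:225,235:345]; z=d[vv,uu].ravel(); X=pix2w(ci,np.c_[uu.ravel(),vv.ravel()],z=z)
q=(X[:,2]>.046)&(X[:,2]<.058); print(cv2.minAreaRect((X[q,:2]*1000).astype(np.float32)),X[q,2].mean())
A=np.c_[X[q,:2],np.ones(q.sum())];print('rim tilt',np.linalg.lstsq(A,X[q,2],rcond=None)[0][:2])
q=(X[:,2]>.030)&(X[:,2]<.0375)&False
E
```

```text
t: 27.83
tool_pos: [0.5169, -0.4247, 0.1933]
ee_rot: [0.315, 0.949, 0.0, 0.0]
wrist_force: [0.4, -0.4, -2.0]
grip_width: 0.097
t 27.83 pos [ 0.5169 -0.4247  0.1933] F [ 0.4 -0.4 -2. ] T [-0.17  0.12  0.03] g 0.097
toolx [-0.801  0.599 -0.   ] tooly [0.599 0.801 0.   ] toolz [ 0.  0. -1.] q [-0.77  0.18  1.63  0.    1.33 -1.7 ]
wrist 31475 [-0.017  -0.0216] tilt 1.57 floor z ctr 0.1566
top 725 [-0.0256 -0.0296] tilt 2.24 floor z ctr 0.1559
((557.9288940429688, -338.26629638671875), (136.58680725097656, 198.44129943847656), 8.011194229125977)
[(0.98, [0.335, -0.014, -0.001]), (0.71, [0.558, -0.341, 0.149]), (0.66, [0.302, 0.519, -0.002]), (0.62, [0.756, 0.399, -0.002])]
stack_corner []
fence [(0.9, [0.681, 0.206, 0.001])]
glue_bottle [(0.94, [0.511, 0.451, 0.0]), (0.16, [0.335, -0.237, -0.001])]
screw_jar [(0.87, [0.34, 0.322, -0.002])]
glue_brush [(0.71, [0.741, -0.311, 0.004])]
offcut [(0.83, [0.339, -0.235, -0.001])]
((626.2935180664062, 96.75926208496094), (141.49887084960938, 197.5926513671875), 8.101223945617676) 0.05153925099519944
rim tilt [-2.51550961e-03  4.25003771e-05]
```

```bash
python3 -c "
from workcell import bot
print(bot.finish_job())"
```

```text
the job is handed in; nothing more can be done
None
```

I pushed the stack home, peeled the top tray off by its lug, and handed the job in at about 28 s with the tray still held over the mat.

- **Stack home:** I pushed it with both fingers, first toward the long batten, then the short one, then the long one again, to about 24, 15 and 24 N. My last check with the tray gone put the lower trays within about 2 mm of the home position. They were within about 0.3° of the battens and flat.
- **Peel:** I lifted the lug while leaning gently into the corner. The lug corner reached about 60 mm (the nest rim is at 52 mm) while the far corner was still down at 38–39 mm. The tray then came out in one piece.
- **Final hold:** The tray's middle is within about 1 mm of the mat centre and its underside about 15 cm above it. It did not move over a 1.1 s wait.
- **Other things:** The bottle, jar, brush and offcut were found where they started, to within about 5 mm (network accuracy). The look-alikes were not touched.

What did not go as expected or disagreed:
- **Fingertip height:** The fingertips sit about 3 cm higher than the stated TCP and nose length imply. My first push therefore passed over the tray without touching it, and I then corrected for the offset.
- **Tray level:** The tray droops slightly toward its far corner. The wrist camera reads 1.6° and the top camera about 2.2°.

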